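# Open the jam jar and turn out the mini loaves

### The arm

A 6-joint arm with a two-finger parallel gripper is mounted at the origin on the work surface. World frame = base frame: x ahead of the robot, y to its left, z up, the work surface at z = 0. Lengths are in m, angles in rad, forces in N, time in s.
With the tool pointing down it reaches from about 0.225 to 0.875 m from the base axis. Payload 3.4 kg.
Tool frame: the origin (TCP) lies on the mounting face of the last link; the fingertips stand 173 mm ahead of it and the grasp point (between the pads) lies 155 mm ahead of it (bot.tcp_to_grasp is the z of the grasp point in the tool frame, in m); z points along the fingers, y is the line along which they close (so a half turn about z gives the same grasp; the last joint's range is limited). The gripper opens to 85 mm and grips with 20 to 120 N. Pads are 22 mm wide; open, the fingers measure 114 mm over their backs; the gripper's body (76 mm by 85 mm) begins 54 mm behind the grasp point. The pads swing forward as they close: fully open they stand 13 mm farther back than shut.
Start: joints at [-1.449, 0.276, 1.505, -0, 1.361, -0.121], TCP at [0.138, -0.558, 0.405] pointing down, gripper open.
Joint ranges: [-2.89, 2.89], [-0.75, 2.08], [0.22, 2.7], [-1.18, 4.32], [0.11, 2.71], [-2.7, 2.7]. Speed limits (rad/s): [2.57, 2.57, 3.14, 3.14, 3.14, 3.14].

### API

Orientations are given as a unit quaternion [w, x, y, z].
In Python, from workcell import bot gives the robot as it stands.
- The arm moves only by the shell command python3 -m crank 'ROWS' [FORCE]. ROWS is a JSON object of lists of equal length, an entry for each row: "linear": the shift along the tool's x, y, z each as a share of 0.5 m, from -1 to 1, a list of three; "angular": the turn, a rotation vector about the tool's x, y, z each as a share of 360 degrees, from -1 to 1, a list of three; "gripper": the opening, from -1 (shut) to 1 (fully open). A call has 1 to 20 rows; each row is the pose to reach, as a shift and turn from the pose commanded when the call began, along the tool's axes at that moment, turning the shorter way round; what a row does not reach only later rows make up. A row lasts 1/10 s, in which the tool goes at most 50 mm and 8.59 degrees, less where a joint would pass 70% of its speed; a pose out of reach is approached as far as the arm can. A call with a number of a shift or a turn outside -1 to 1 is refused whole. A call with a gripper value outside its range is refused whole. The fingers move at their own pace and stop on an object; FORCE is the grip in N (left out, the last holds). Time passes only in rows, so rows that repeat a pose let the fingers close. It gives the time, the measured TCP pose, the force, the opening and the grip force at its end, in the units of the state.
- bot.read_state(): the state, without advancing time (a new reading comes with each control period).
- bot.grab_frame(name): name is "scene" or "top"; returns the picture (400x640x3 uint8, blue, green, red); there is no depth.
- bot.camera_model(name): a dict with "camera_matrix" (3x3 intrinsics, pixels), "R" (3x3) and "t" (3): a world point X has camera coordinates R X + t. Camera axes: x right, y down, z forward; pixel columns grow to the right and rows downward; lengths in m; the calibration is good to about 2 mm. A picture is of the moment at which its call begins. camera_model takes no time and is no camera call.
- bot.hand_in(): hands the job in; it is judged then, once.
Trained networks look in the newest picture that a camera, given by its name, has taken for a name from the list of things; names that differ only in an ending like _2 or _b are one class to them, and where a whole thing is asked for, a point or a joint stands for the part that bears it (a point fixed in the world has none). Each returns a list of dicts, best first, with "score" (0 to 1); they miss things now and then, are a little off and sometimes report something else, mostly with a low value. They report only what shows in the picture. A call takes as long as a camera call.
- bot.regions_of(query, camera): "pixels" (400x640 bool, what is visible of it) and "rect" ([left, top, right, bottom] in pixels, round what is visible of it).
The state is a dict: "clock": time; "q": joint angles; "joint_velocities": joint speeds; "joint_torque": joint torques, N m; "tool_pos": TCP position; "tcp_rot": TCP orientation; "force": force on the tool from outside, world axes, zero at the start; "wrist_torque": the same for the moment, N m; "width": finger opening in m; "gripper_force": force on a finger pad.
Only numpy, scipy, OpenCV 4.12 (cv2) and the standard library are available. Lean on these libraries where they do the work, as an engineer would, in place of code of your own. Each camera call takes 0.05 s, during which the arm holds its last target. There are 200 camera calls.

### The job

Get the loaves ready for glazing. Open the jam jar in the clamp: break its stuck lid loose with a short hard twist anticlockwise, turn it on until it comes free, lift it off and lay it flat, top up, on the wooden coaster. Lift every mini loaf out of the baking mould and stand it the right way up on the wire cooling rack, wholly on the rack's top and not on another loaf, and leave the measuring cup and the syrup bottle where they stand.

Things in the scene. Friction and masses are not known exactly. Their poses are not given: they have to be found in the camera images.
- jar: Jam jar, 80 mm across, 94 mm high to the shoulder, held in a fixed rubber-jawed clamp on a 110 mm square foot: it can neither turn nor lift. Origin under its centre on the worktop, z up. A neck 45 mm across rises inside the lid; two lugs on it hold the lid down until that is turned far enough.
- jar_mouth (a point): Centre of the jar's mouth at the rim of the neck, 126 mm above the worktop. The stuck lid needs a firm grip and a twist of about 0.6 N m over the first 25 degrees, then turns freely and does not stick again. It cannot be lifted before 60 degrees from the start; from 65 to 115 degrees it lifts straight off; a stop follows at 120. Clockwise a stop comes after 7 degrees.
- lid_center (a point): Brass-coloured twist-off metal lid of the jar, loose, 64 mm across, 30 mm high, 90 g. This point is its centre, half-way up (115 mm above the worktop when on the jar, its skirt then 6 mm above the shoulder); z is up through its closed top. At the start its x axis lies along the jar's x and it is stuck. Opens anticlockwise seen from above. The neck reaches 26 mm up into it.
- coaster_center (a point): Round flat wooden coaster, loose, 130 mm across, 10 mm thick, lying on the worktop; this point is its centre, half-way up, 5 mm below its top. The place for the lid.
- mould: Dark metal baking mould, fixed, 222 mm along its x, 246 mm along its y, 32 mm high, with six open oblong cavities in two rows of three, each 90 mm (along x) by 54 mm (along y), 28 mm deep, centred at x = -54 and 54 mm, y = -84, 0 and 84 mm. Origin under its centre on the worktop, z up.
- rack_top (a point): Wire cooling rack, fixed, 260 mm along its x, 260 mm along its y; this point is the centre of its level top, 30 mm above the worktop, z up. Loaves stand on it.
- loaf1_center (a point): Mini loaf 1 (may be absent), firm-crusted, loose, 84 mm long (its x), 48 mm wide (its y), about 130 g. Straight sides to 60 mm above its underside, then a low crown to 66 mm. This point is its centre, 30 mm above its underside, z up. It starts loose in a cavity of the mould, long side along the mould's x, with 32 mm of straight side above the mould's top.
- loaf2_center (a point): Mini loaf 2 (may be absent), firm-crusted, loose, 84 mm long (its x), 48 mm wide (its y), about 130 g. Straight sides to 60 mm above its underside, then a low crown to 66 mm. This point is its centre, 30 mm above its underside, z up. It starts loose in a cavity of the mould, long side along the mould's x, with 32 mm of straight side above the mould's top.
- loaf3_center (a point): Mini loaf 3 (may be absent), firm-crusted, loose, 84 mm long (its x), 48 mm wide (its y), about 130 g. Straight sides to 60 mm above its underside, then a low crown to 66 mm. This point is its centre, 30 mm above its underside, z up. It starts loose in a cavity of the mould, long side along the mould's x, with 32 mm of straight side above the mould's top.
- loaf4_center (a point): Mini loaf 4 (may be absent), firm-crusted, loose, 84 mm long (its x), 48 mm wide (its y), about 130 g. Straight sides to 60 mm above its underside, then a low crown to 66 mm. This point is its centre, 30 mm above its underside, z up. It starts loose in a cavity of the mould, long side along the mould's x, with 32 mm of straight side above the mould's top.
- loaf5_center (a point): Mini loaf 5 (may be absent), firm-crusted, loose, 84 mm long (its x), 48 mm wide (its y), about 130 g. Straight sides to 60 mm above its underside, then a low crown to 66 mm. This point is its centre, 30 mm above its underside, z up. It starts loose in a cavity of the mould, long side along the mould's x, with 32 mm of straight side above the mould's top.
- loaf6_center (a point): Mini loaf 6 (may be absent), firm-crusted, loose, 84 mm long (its x), 48 mm wide (its y), about 130 g. Straight sides to 60 mm above its underside, then a low crown to 66 mm. This point is its centre, 30 mm above its underside, z up. It starts loose in a cavity of the mould, long side along the mould's x, with 32 mm of straight side above the mould's top.
- measure: Glass measuring cup with a handle, 80 mm across, 85 mm high, loose, not part of the job. Origin under its centre.
- syrup: Amber syrup bottle, 56 mm across, 170 mm high, loose, not part of the job. Origin under its centre.

How it is judged:
By the outcome, as a careful person would: the job done as asked, in the order asked, and still so for the second after the job is handed in, with the robot touching nothing.
Of loaf1, loaf2, loaf3, loaf4, loaf5, loaf6 only 4 to 6 are there at a start; the rules pass over those that are not, and their reading is None.
At some moment in a run one of coaster, loaf1, loaf2, loaf3, loaf4, loaf5, loaf6 may be knocked a few centimetres aside while the robot is not near it.
Once in a run the grip may slacken for a moment while it holds something.
It also fails if it takes over 210 s, if anything falls off the work surface, if the arm or the gripper's body presses on something with over 40 N, if the wrist force passes 120 N, or if a joint passes its speed limit or range.

## Working session

There is one attempt and no reset: what is moved stays moved. The work goes in short steps, Python scripts to look and compute and a shell command to move; the robot and the scene stay as the last step left them, time stands still between calls to the robot, and variables do not carry over. Pictures are saved under pics/ and viewed, at most 14 in all, crops included, and the job is handed in when it is done.

```bash
ls; mkdir -p pics
python3 - <<'E'
from workcell import bot
import cv2
for n in("scene","top"):
    cv2.imwrite(f"pics/{n}0.png",bot.grab_frame(n)); m=bot.camera_model(n); print(n,m)
print(bot.read_state())
E
```

```text
pics
scene {'camera_matrix': array([[485.71728934,   0.        , 315.76451071],
       [  0.        , 485.71728934, 204.52641834],
       [  0.        ,   0.        ,   1.        ]]), 'R': array([[ 5.29838795e-01,  8.48098373e-01, -2.78775054e-05],
       [ 6.82718492e-01, -4.26539294e-01, -5.93261908e-01],
       [-5.03156350e-01,  3.14314142e-01, -8.05009508e-01]]), 't': array([-0.32811713, -0.35677409,  1.525258  ])}
top {'camera_matrix': array([[410.40343068,   0.        , 321.3277828 ],
       [  0.        , 410.40343068, 197.89425241],
       [  0.        ,   0.        ,   1.        ]]), 'R': array([[-0.00153509, -0.99998229, -0.00575081],
       [-0.98741534,  0.00242519, -0.15812987],
       [ 0.15814102,  0.0054357 , -0.98740158]]), 't': array([0.00495818, 0.6217473 , 1.24627405])}
{'clock': 0.1, 'q': array([-1.44900238e+00,  2.76510734e-01,  1.50598998e+00,  2.13338041e-05,
        1.36070807e+00, -1.21040121e-01]), 'joint_velocities': array([-0.00162891, -0.00142959, -0.00381059,  0.00070557,  0.00010055,
       -0.00054448]), 'joint_torque': array([ 1.36517858e-03, -4.17700088e+01, -2.46404511e+01, -1.63428845e-04,
        5.79696833e-03,  4.77825939e-07]), 'tool_pos': array([ 0.1382146 , -0.5579476 ,  0.40394457]), 'tcp_rot': array([-8.08066962e-04,  9.92637949e-01,  1.21116676e-01,  1.01259914e-05]), 'force': array([-0.5068491 ,  0.05849468, -0.11026214]), 'wrist_torque': array([-0.00348803,  0.02961007, -0.01369489]), 'gripper_force': 0.0, 'width': 0.08527276515787899}
```

View pics/scene0.png

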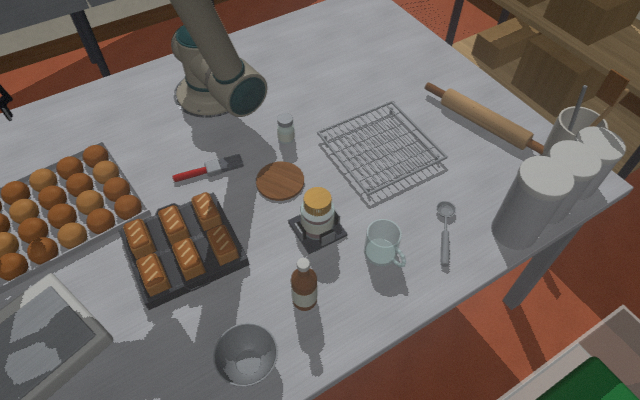

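View pics/top0.png

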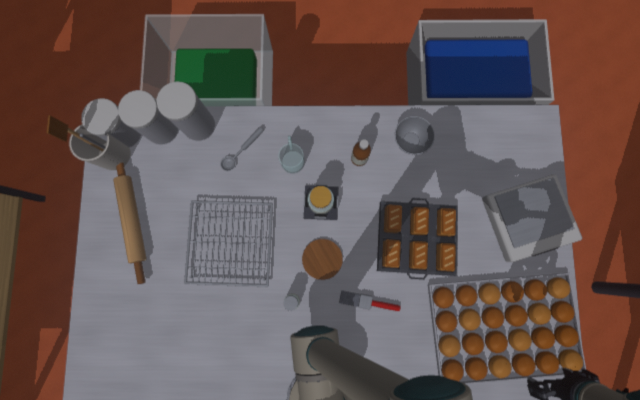

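```bash
cat > h.py <<'E'
from workcell import bot
import numpy as np, cv2
from scipy.spatial.transform import Rotation as Ro
def P(cam,uv,z):
    m=bot.camera_model(cam); d=m["R"].T@np.linalg.inv(m["camera_matrix"])@np.array([uv[0],uv[1],1.]); c=-m["R"].T@m["t"]
    return c+d*(z-c[2])/d[2]
def px(cam,X):
    m=bot.camera_model(cam); p=m["camera_matrix"]@(m["R"]@np.array(X,float)+m["t"]); return p[:2]/p[2]
def look(names,cam="top",thr=.3,z=0):
    bot.grab_frame(cam)
    for n in names:
        for r in bot.regions_of(n,cam):
            if r["score"]<thr: continue
            ys,xs=np.nonzero(r["pixels"]); mr=cv2.minAreaRect(np.c_[xs,ys].astype(np.float32))
            print(n,cam,round(r["score"],2),len(xs),"c",np.round([xs.mean(),ys.mean()],1),"rect",r["rect"],"mar",np.round(mr[0],1),np.round(mr[1],1),round(mr[2],1))
E
python3 - <<'E'
from h import *
L=["lid_center","coaster_center","mould","rack_top","loaf1_center","jar","measure","syrup"]
look(L); look(L,"scene")
E
```

```text
lid_center top 0.91 357 c [320.4 196.9] rect [314.1, 188.4, 331.4, 208.1] mar [320.5 197. ] [20.5 20.5] 45.0
coaster_center top 0.81 1308 c [322.3 258.7] rect [303.6, 239.6, 346.7, 281.2] mar [322.3 258.4] [40.2 39.8] 26.6
mould top 0.74 2662 c [413.6 238.6] rect [377.8, 196.7, 458.2, 275.8] mar [417.3 236.2] [80.8 76.5] 2.7
rack_top top 0.74 1169 c [220.6 242.4] rect [180.2, 199.0, 271.5, 286.0] mar [227.6 242.7] [86. 86.] 2.4
loaf1_center top 0.78 472 c [392.9 218. ] rect [386.0, 203.1, 403.4, 233.5] mar [393. 218.] [28. 18.] 90.0
jar top 0.91 659 c [322.5 204.9] rect [305.7, 185.6, 338.7, 219.6] mar [321.1 201.7] [32.8 34.1] 2.2
measure top 0.69 706 c [291.3 156.7] rect [277.6, 135.2, 307.5, 176.0] mar [290.1 154.7] [37.1 25.5] 63.4
syrup top 0.87 412 c [360.8 152.4] rect [352.3, 137.7, 368.4, 167.4] mar [360.5 152. ] [26. 19.] 90.0
lid_center scene 0.72 629 c [317.1 201.1] rect [304.1, 186.9, 330.1, 218.9] mar [317.  201.5] [27. 26.] 90.0
coaster_center scene 0.67 1520 c [279.8 180.7] rect [257.4, 160.9, 304.0, 200.8] mar [280. 181.] [38. 48.] 90.0
mould scene 0.81 4352 c [184.6 255.4] rect [119.6, 192.2, 250.2, 309.8] mar [180.1 248.4] [ 88.7 112.7] 64.0
rack_top scene 0.84 1226 c [383.2 143.2] rect [319.0, 102.0, 445.8, 191.8] mar [381.8 144.7] [ 79.  107.2] 65.4
jar scene 0.72 1656 c [317.2 228.6] rect [288.6, 203.8, 349.0, 253.9] mar [315.9 223.8] [48.3 50.2] 65.9
measure scene 0.93 1460 c [383.2 243.1] rect [365.5, 217.5, 402.2, 266.2] mar [384.5 242.5] [47. 39.] 90.0
syrup scene 0.89 1090 c [303.5 285.4] rect [292.4, 259.7, 318.5, 311.6] mar [303.5 284. ] [52. 25.] 90.0
```

The scene shows the jar at top (320,197), the coaster at (322,259), the rack at (233,240) and the mould at (418,238) with apparently six loaves. The cup (292,157) and the syrup bottle (361,152) stand beside the jar. Next I fit the poses by silhouette in both cameras.

```bash
cat >> h.py <<'E'
from scipy.optimize import minimize
def box(cx,cy,hx,hy,z0,z1): return [[cx+a*hx,cy+b*hy,z] for a in(-1,1) for b in(-1,1) for z in(z0,z1)]
def cyl(r,z0,z1): return [[r*np.cos(t),r*np.sin(t),z] for t in np.linspace(0,6.28,40) for z in(z0,z1)]
S=4
def sil(cam,parts,p):
    im=np.zeros((400*S,640*S),np.uint8); R=Ro.from_euler('z',p[2] if len(p)>2 else 0).as_matrix()
    for b in parts:
        X=np.array(b)@R.T+[p[0],p[1],0]
        u=np.array([px(cam,x) for x in X])*S+S/2
        cv2.fillConvexPoly(im,cv2.convexHull(np.round(u).astype(np.int32)),1)
    return im
def mask(names,cam,hull=False,thr=.3):
    m=np.zeros((400,640),np.uint8)
    for n in names:
        rs=[r for r in bot.regions_of(n,cam) if r["score"]>thr]
        if rs: m|=rs[0]["pixels"].astype(np.uint8)
    if hull:
        ys,xs=np.nonzero(m); cv2.fillConvexPoly(m,cv2.convexHull(np.c_[xs,ys].astype(np.int32)),1)
    return m
def fit(parts,masks,p0,n=3):
    M={c:cv2.resize(m,None,fx=S,fy=S,interpolation=cv2.INTER_NEAREST) for c,m in masks.items() if m.any()}
    def f(q):
        e=0
        for c,m in M.items():
            s=sil(c,parts,q/10); e+=1-(s&m).sum()/(s|m).sum()
        return e/len(M)
    q0=np.array(p0[:n],float)*10; sx=np.vstack([q0]+[q0+np.eye(n)[i]*(.15 if i<2 else .6) for i in range(n)])
    r=minimize(f,q0,method="Nelder-Mead",options=dict(initial_simplex=sx,xatol=.003,fatol=1e-4,maxiter=90))
    return np.round(r.x/10,4),round(1-r.fun,3)
E
python3 - <<'E'
from h import *
C=("top","scene")
for c in C: bot.grab_frame(c)
allm={c:np.zeros((400,640),np.uint8) for c in C}
for c in C:
    for i in range(1,7):
        rs=bot.regions_of(f"loaf{i}_center",c)
        print(c,i,[(round(r["score"],2),len(np.nonzero(r["pixels"])[0]),[round(v) for v in r["rect"]]) for r in rs if r["score"]>.2])
        for r in rs:
            if r["score"]>.2: allm[c]|=r["pixels"].astype(np.uint8)
    allm[c]|=mask(["mould"],c)
    allm[c]=cv2.morphologyEx(allm[c],cv2.MORPH_CLOSE,np.ones((3,3)))
np.savez("m.npz",**allm)
g=P("top",(418,238),.03); print("mould0",g)
parts=[box(0,0,.111,.123,0,.032)]+[box(x,y,.042,.024,.03,.066) for x in(-.054,.054) for y in(-.084,0,.084)]
print("mould",fit(parts,allm,[g[0],g[1],.03]))
rm={c:mask(["rack_top"],c,True) for c in C}
g=P("top",(232,240),.03);print("rack",fit([box(0,0,.13,.13,.026,.03)],rm,[g[0],g[1],-.03]))
for c in C: print(c,fit([box(0,0,.13,.13,.026,.03)],{c:rm[c]},[g[0],g[1],-.03]))
lm={c:mask(["lid_center"],c) for c in C}
g=P("top",(320.5,197),.12);print("lid",g,fit([cyl(.032,.1,.13)],lm,g,2),[fit([cyl(.032,.1,.13)],{c:lm[c]},g,2) for c in C])
cm={c:mask(["coaster_center"],c) for c in C}
g=P("top",(322.3,258.5),.01);print("coaster",g,fit([cyl(.065,0,.01)],cm,g,2))
jm={c:mask(["jar","lid_center"],c) for c in C}
g=P("top",(321,203),.05)
for n,k,h in(("measure",.04,.085),("syrup",.028,.17)):
    mm={c:mask([n],c) for c in C}; ys,xs=np.nonzero(mm["top"]); g=P("top",(xs.mean(),ys.mean()),h/2); print(n,fit([cyl(k,0,h*.7)]+[cyl(k*.6,0,h)],mm,g,2))
E
```

```text
top 1 [(0.95, 471, [385, 207, 403, 234])]
top 2 [(0.96, 430, [383, 238, 398, 266]), (0.75, 398, [353, 138, 368, 167])]
top 3 [(0.72, 478, [408, 204, 429, 234])]
top 4 [(0.76, 503, [407, 240, 426, 270])]
top 5 [(0.78, 532, [438, 204, 456, 235]), (0.41, 536, [435, 244, 458, 271])]
top 6 [(0.82, 535, [436, 246, 456, 272])]
scene 1 [(0.78, 831, [207, 226, 238, 266])]
scene 2 [(0.9, 776, [189, 191, 221, 232]), (0.72, 773, [206, 227, 238, 263])]
scene 3 [(0.68, 856, [170, 234, 207, 277])]
scene 4 [(0.57, 785, [157, 203, 189, 240])]
scene 5 [(0.77, 913, [137, 251, 169, 294])]
scene 6 [(0.64, 824, [125, 216, 158, 260])]
mould0 [ 0.49611587 -0.30066436  0.03      ]Traceback (most recent call last):
  File "<stdin>", line 16, in <module>
  File "h.py", line 43, in fit
    r=minimize(f,q0,method="Nelder-Mead",options=dict(initial_simplex=sx,xatol=.003,fatol=1e-4,maxiter=90))
    res = _minimize_neldermead(fun, x0, args, callback, bounds=bounds,
                               **options)
    fxcc = func(xcc)
    fx = function(np.copy(x), *(wrapper_args + args))
  File "h.py", line 40, in f
    s=sil(c,parts,q/10); e+=1-(s&m).sum()/(s|m).sum()
  File "h.py", line 24, in sil
    u=np.array([px(cam,x) for x in X])*S+S/2
                ~~^^^^^^^
  File "h.py", line 8, in px
    m=bot.camera_model(cam); p=m["camera_matrix"]@(m["R"]@np.array(X,float)+m["t"]); return p[:2]/p[2]
ValueError: time passes only in moves, steps and waits
```

Run:
```python
import cv2,numpy as np
a=cv2.imread("pics/top0.png")[190:285,365:470]; b=cv2.imread("pics/scene0.png")[180:315,110:260]
a=cv2.resize(a,(400,362),interpolation=2); b=cv2.resize(b,(400,362),interpolation=2)
cv2.imwrite("pics/crop0.png",np.hstack([a,b]))
```

```text
(no output)
```

View pics/crop0.png

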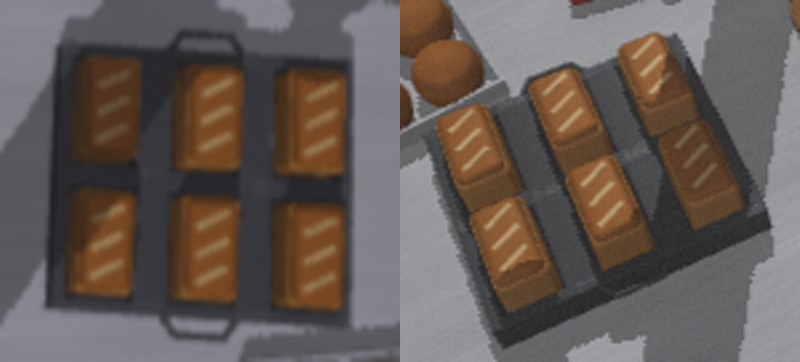

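The crop shows all six loaves, one in each cavity. I'll cache the camera models and fit again.

```bash
python3 - <<'E'
s=open("h.py").read()
s=s.replace("def P(","_c={c:bot.camera_model(c) for c in('top','scene')}\ndef P(",1).replace("m=bot.camera_model(cam);","m=_c[cam];")
open("h.py","w").write(s)
E
cat > meas.py <<'E'
from h import *
C=("top","scene")
for c in C: bot.grab_frame(c)
allm=dict(np.load("m.npz")); allm["top"][:200]=0
parts=[box(0,0,.111,.123,0,.032)]+[box(x,y,.042,.024,.03,.066) for x in(-.054,.054) for y in(-.084,0,.084)]
print("mould",fit(parts,allm,[.496,-.3,.03]),[fit(parts,{c:allm[c]},[.496,-.3,.03]) for c in C])
rm={c:mask(["rack_top"],c,True) for c in C}
g=P("top",(232,240),.03);print("rack",fit([box(0,0,.13,.13,.026,.03)],rm,[g[0],g[1],-.03]),[fit([box(0,0,.13,.13,.026,.03)],{c:rm[c]},[g[0],g[1],-.03]) for c in C])
lm={c:mask(["lid_center"],c) for c in C}
g=P("top",(320.5,197),.12);print("lid",g,fit([cyl(.032,.1,.13)],lm,g,2),[fit([cyl(.032,.1,.13)],{c:lm[c]},g,2) for c in C])
cm={c:mask(["coaster_center"],c) for c in C}
g=P("top",(322.3,258.5),.01);print("coaster",g,fit([cyl(.065,0,.01)],cm,g,2))
for n,k,h in(("measure",.04,.085),("syrup",.028,.17)):
    mm={c:mask([n],c) for c in C}; ys,xs=np.nonzero(mm["top"]); g=P("top",(xs.mean(),ys.mean()),h/2); print(n,fit([cyl(k,0,h*.7)]+[cyl(k*.6,0,h)],mm,g,2))
E
python3 meas.py
```

```text
mould (array([ 0.4978, -0.3   , -0.0608]), np.float64(0.964)) [(array([ 0.4979, -0.2994, -0.0639]), np.float64(0.959)), (array([ 0.4964, -0.3006, -0.0627]), np.float64(0.968))]
rack (array([ 0.4862,  0.2935, -0.0368]), np.float64(0.479)) [(array([ 0.4909,  0.2861, -0.03  ]), np.float64(0.0)), (array([ 0.4862,  0.2935, -0.0368]), np.float64(0.958))]
lid [0.61317108 0.0057973  0.12      ] (array([0.6155, 0.0062]), np.float64(0.939)) [(array([0.6159, 0.0056]), np.float64(0.943)), (array([0.6151, 0.0066]), np.float64(0.941))]
coaster [0.43292227 0.00114498 0.01      ] (array([0.4329, 0.0011]), np.float64(0.0))
measure (array([0.7539, 0.1006]), np.float64(0.811))
syrup (array([ 0.7617, -0.1199]), np.float64(0.887))
```

```bash
python3 -m crank '{"linear":[[0.599,-0.433,0],[0.599,-0.433,0],[0.599,-0.433,0],[0.599,-0.433,0],[0.599,-0.433,0],[0.599,-0.433,0],[0.599,-0.433,0],[0.599,-0.433,0],[0.599,-0.433,0],[0.599,-0.433,0]],"angular":[[0,0,0.0387],[0,0,0.0387],[0,0,0.0387],[0,0,0.0387],[0,0,0.0387],[0,0,0.0387],[0,0,0.0387],[0,0,0.0387],[0,0,0.0387],[0,0,0.0387]],"gripper":[1,1,1,1,1,1,1,1,1,1]}'
```

```text
clock: 3.4
tool_pos: [0.3769, -0.276, 0.4048]
tcp_rot: [0.001, 1.0, 0.001, -0.0]
force: [0.0, -1.1, 0.5]
width: 0.0851
gripper_force: 0.0
```

```bash
python3 -m crank '{"linear":[[0.477,-0.564,0],[0.477,-0.564,0],[0.477,-0.564,0],[0.477,-0.564,0],[0.477,-0.564,0],[0.477,-0.564,0],[0.477,-0.564,0],[0.477,-0.564,0],[0.477,-0.564,0],[0.477,-0.564,0.15],[0.477,-0.564,0.15],[0.477,-0.564,0.15],[0.477,-0.564,0.15]],"angular":[[0,0,0],[0,0,0],[0,0,0],[0,0,0],[0,0,0],[0,0,0],[0,0,0],[0,0,0],[0,0,0],[0,0,0],[0,0,0],[0,0,0],[0,0,0]],"gripper":[1,1,1,1,1,1,1,1,1,1,1,1,1]}'
python3 - <<'E'
from h import *
f=bot.grab_frame("scene")[130:280,220:420]
cv2.imwrite("pics/above.png",cv2.resize(f,(800,600),interpolation=2)); print(bot.read_state()["q"])
E
```

```text
clock: 4.7
tool_pos: [0.6152, 0.004, 0.3302]
tcp_rot: [0.0, 1.0, -0.001, -0.0]
force: [0.1, -0.2, 0.6]
width: 0.0854
gripper_force: 0.0
[-1.05765172e-01  3.82688844e-01  1.53117388e+00 -7.02252520e-04
  1.22532693e+00  1.46745603e+00]
```

View pics/above.png

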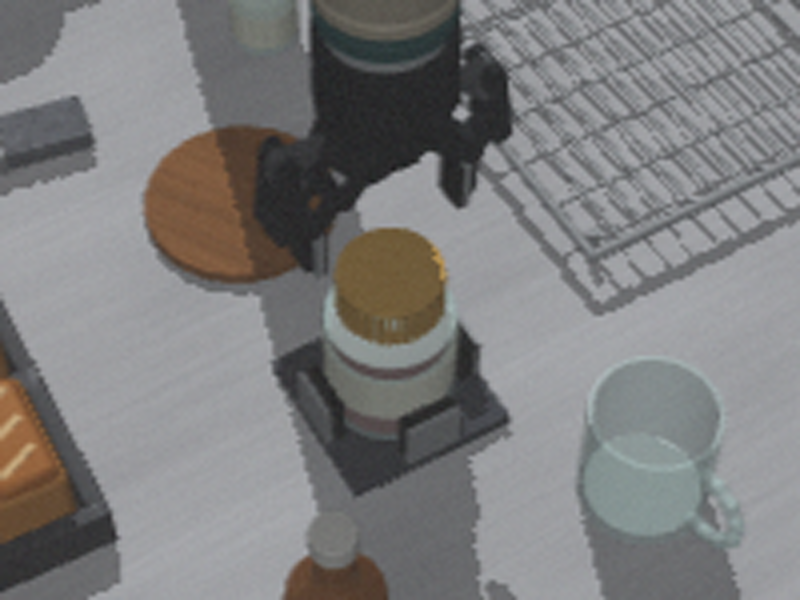

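The open fingers straddle the lid, which sits at crop (390,280), so I descend and grip.

```bash
python3 -m crank '{"linear":[[0,0,0.05],[0,0,0.1],[0,0,0.114],[0,0,0.114],[0,0,0.114],[0,0,0.114],[0,0,0.114],[0,0,0.114],[0,0,0.114],[0,0,0.114]],"angular":[[0,0,0],[0,0,0],[0,0,0],[0,0,0],[0,0,0],[0,0,0],[0,0,0],[0,0,0],[0,0,0],[0,0,0]],"gripper":[1,1,1,1,-1,-1,-1,-1,-1,-1]}' 100
```

```text
clock: 5.75
tool_pos: [0.6165, 0.0062, 0.2757]
tcp_rot: [-0.0, 1.0, -0.0, 0.003]
force: [-0.2, 1.1, 6.3]
width: 0.0619
gripper_force: 108.9
```

```bash
python3 -m crank '{"linear":[[0,0,0],[0,0,0],[0,0,0],[0,0,0],[0,0,0],[0,0,0],[0,0,0],[0,0,0],[0,0,0],[0,0,0],[0,0,0],[0,0,0],[0,0,0]],"angular":[[0,0,-0.0239],[0,0,-0.0477],[0,0,-0.0716],[0,0,-0.0954],[0,0,-0.119],[0,0,-0.143],[0,0,-0.167],[0,0,-0.19],[0,0,-0.21],[0,0,-0.23],[0,0,-0.25],[0,0,-0.25],[0,0,-0.25]],"gripper":[-1,-1,-1,-1,-1,-1,-1,-1,-1,-1,-1,-1,-1]}'
python3 -c "
from workcell import bot
s=bot.read_state();print(s['q'],s['wrist_torque'])"
```

```text
clock: 7.05
tool_pos: [0.6156, 0.0085, 0.2757]
tcp_rot: [-0.001, 0.707, 0.707, 0.003]
force: [-1.6, 8.1, 8.5]
width: 0.0619
gripper_force: 106.7
[-0.10099146  0.42874076  1.60671098  0.00674333  1.10412824 -0.10340977] [1.38195299 0.59756454 0.16896478]
```

```bash
python3 -m crank '{"linear":[[0,0,-0.005],[0,0,-0.01],[0,0,-0.015],[0,0,-0.02],[0,0,-0.02]],"angular":[[0,0,0],[0,0,0],[0,0,0],[0,0,0],[0,0,0]],"gripper":[-1,-1,-1,-1,-1]}'
```

```text
clock: 7.55
tool_pos: [0.6154, 0.0083, 0.2832]
tcp_rot: [-0.002, 0.707, 0.707, 0.002]
force: [-0.2, 7.8, -2.9]
width: 0.0617
gripper_force: 109.8
```

Pull force is low, so the lid is free; lifting on.

```bash
python3 -m crank '{"linear":[[0,0,-0.02],[0,0,-0.04],[0,0,-0.06],[0,0,-0.08],[0,0,-0.1],[0,0,-0.12],[0,0,-0.14],[0,0,-0.16],[0,0,-0.16]],"angular":[[0,0,0],[0,0,0],[0,0,0],[0,0,0],[0,0,0],[0,0,0],[0,0,0],[0,0,0],[0,0,0]],"gripper":[-1,-1,-1,-1,-1,-1,-1,-1,-1]}'
python3 - <<'E'
from h import *
f=bot.grab_frame("scene")[80:280,190:457]
cv2.imwrite("pics/lift.png",cv2.resize(f,(800,600),interpolation=2))
for c in("top","scene"): 
    if c=="top": bot.grab_frame(c)
    for n in("coaster_center","lid_center"):
        print(c,n,[(round(r["score"],2),r["rect"]) for r in bot.regions_of(n,c)])
E
```

```text
clock: 8.45
tool_pos: [0.6159, 0.0058, 0.3646]
tcp_rot: [0.001, 0.707, 0.707, 0.001]
force: [-0.3, -0.9, -0.7]
width: 0.0618
gripper_force: 110.6
top coaster_center [(0.5, [316.0, 241.5, 333.1, 244.2])]
top lid_center [(0.37, [330.5, 194.2, 334.9, 201.9])]
scene coaster_center [(0.86, [254.7, 160.9, 303.1, 203.3])]
scene lid_center [(0.81, [297.5, 168.4, 321.1, 196.0])]
```

View pics/lift.png

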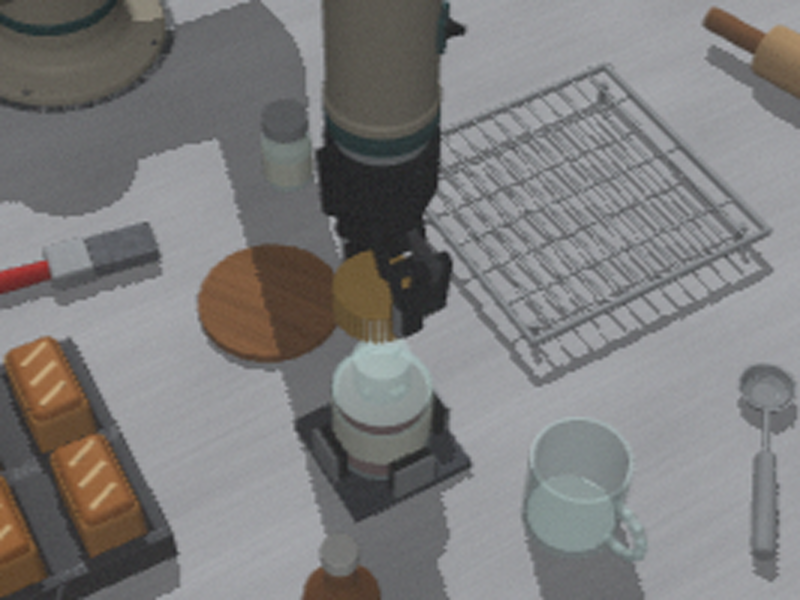

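The lid is off and held; the bare neck is at crop (385,365). The coaster is still at crop (270,300).

```bash
python3 -c "
from h import *
print(P('scene',(278.9,182),.005),P('scene',(279.8,180.7),.005))"
python3 -m crank '{"linear":[[-0.001,-0.05,0],[-0.005,-0.12,0],[-0.01,-0.19,0],[-0.01,-0.26,0],[-0.01,-0.32,0.05],[-0.01,-0.366,0.1],[-0.01,-0.366,0.16],[-0.01,-0.366,0.22],[-0.01,-0.366,0.27],[-0.01,-0.366,0.3],[-0.01,-0.366,0.3],[-0.01,-0.366,0.3]],"angular":[[0,0,0],[0,0,0],[0,0,0],[0,0,0],[0,0,0],[0,0,0],[0,0,0],[0,0,0],[0,0,0],[0,0,0],[0,0,0],[0,0,0]],"gripper":[-1,-1,-1,-1,-1,-1,-1,-1,-1,-1,-1,-1]}'
python3 - <<'E'
from h import *
f=bot.grab_frame("scene")[100:250,190:390]
cv2.imwrite("pics/coast.png",cv2.resize(f,(800,600),interpolation=2))
E
```

```text
[ 0.43700389 -0.00251516  0.005     ] [0.4343716  0.00173845 0.005     ]
clock: 9.95
tool_pos: [0.4327, 0.0009, 0.2127]
tcp_rot: [-0.0, 0.707, 0.707, -0.0]
force: [-0.6, 0.9, -0.5]
width: 0.0616
gripper_force: 110.6
```

View pics/coast.png

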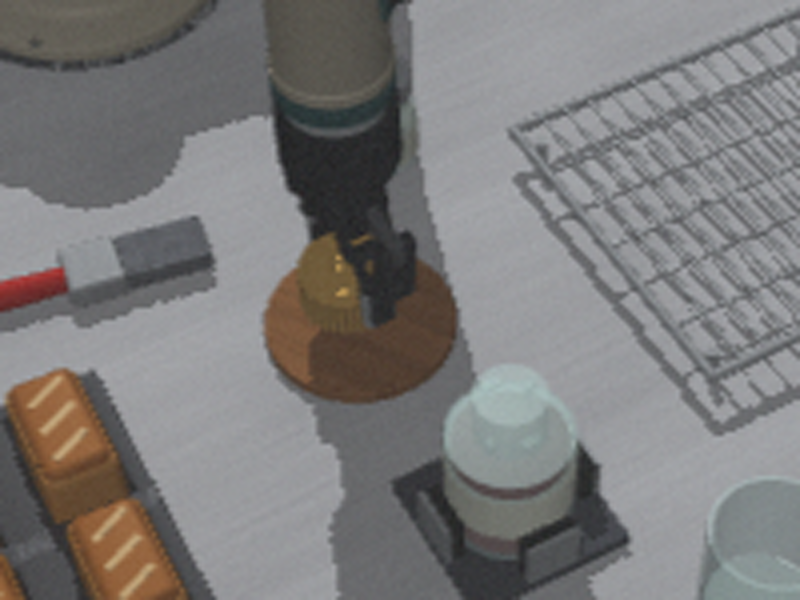

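The lid is over the coaster, so I lower it.

```bash
python3 -m crank '{"linear":[[0,0,0.02],[0,0,0.035],[0,0,0.045],[0,0,0.05],[0,0,0.053],[0,0,0.053]],"angular":[[0,0,0],[0,0,0],[0,0,0],[0,0,0],[0,0,0],[0,0,0]],"gripper":[-1,-1,-1,-1,-1,-1]}'
```

```text
clock: 10.6
tool_pos: [0.4325, 0.001, 0.186]
tcp_rot: [-0.0, 0.707, 0.707, -0.0]
force: [0.1, -0.2, -1.5]
width: 0.0616
gripper_force: 110.7
```

```bash
python3 -m crank '{"linear":[[0,0,0.002],[0,0,0.003],[0,0,0.003]],"angular":[[0,0,0],[0,0,0],[0,0,0]],"gripper":[-1,-1,-1]}'
```

```text
clock: 10.9
tool_pos: [0.4326, 0.0009, 0.1856]
tcp_rot: [0.0, 0.707, 0.707, 0.0]
force: [-1.7, -1.0, 8.8]
width: 0.062
gripper_force: 111.8
```

```bash
python3 -m crank '{"linear":[[0,0,-0.001],[0,0,-0.001],[0,0,-0.001],[0,0,-0.001],[0,0,-0.05],[0,0,-0.12],[0,0,-0.2],[0,0,-0.3],[0,0,-0.4],[0,0,-0.44],[0,0,-0.44]],"angular":[[0,0,0],[0,0,0],[0,0,0],[0,0,0],[0,0,0],[0,0,0],[0,0,0],[0,0,0],[0,0,0],[0,0,0],[0,0,0]],"gripper":[0.7,0.9,1,1,1,1,1,1,1,1,1]}'
python3 - <<'E'
from h import *
look(["lid_center","coaster_center"],"scene")
print([P('scene',(x,y),.025)[:2] for r in bot.regions_of("lid_center","scene")[:1] for x,y in [np.argwhere(r["pixels"]).mean(0)[::-1]]])
m=mask(["coaster_center","lid_center"],"scene",True); print(fit([cyl(.065,0,.01),cyl(.032,.01,.04)],{"scene":m},[.433,.001],2))
E
```

```text
clock: 12.0
tool_pos: [0.4333, 0.0009, 0.4082]
tcp_rot: [0.003, 0.707, 0.707, 0.002]
force: [-0.4, -0.5, -1.8]
width: 0.0854
gripper_force: 0.0
lid_center scene 0.84 540 c [276.6 176.4] rect [265.3, 164.4, 290.1, 191.1] mar [276.7 176.1] [25.2 24.7] 82.9
coaster_center scene 0.64 978 c [280.7 184. ] rect [255.8, 162.5, 303.2, 199.1] mar [279. 182.] [38. 48.] 90.0
coaster_center scene 0.35 4430 c [183.9 255.6] rect [120.4, 193.0, 247.9, 309.8] mar [181.5 247.7] [ 87.9 113.7] 66.4
[array([ 0.43197402, -0.00523346])]
(array([0.433, 0.001]), np.float64(0.963))
```

Lid on the coaster at 0.432, −0.005, well inside it. Next I turn the gripper to line up with the mould.

```bash
cat > go.py <<'E'
from h import *
import sys
def go(x,y,z):
    s=bot.read_state(); R=Ro.from_quat(np.r_[s["tcp_rot"][1:],s["tcp_rot"][0]]); d=R.inv().apply(np.array([x,y,z])-s["tool_pos"]); a=R.as_matrix()[:,0]
    print("share",np.round(d/.5,3),"yaw",round(np.arctan2(a[1],a[0]),4))
Rm=Ro.from_euler('z',-.062).as_matrix()
for i,(a,b) in enumerate([(s*.054,t) for t in(.084,0,-.084) for s in(-1,1)]):
    p=np.array([.4978,-.3,0])+Rm@[a,b,0]
    if len(sys.argv)<2: print(i,np.round(p,4), "rack",np.round(p+[-.0118,.5935,0],4))
if len(sys.argv)>1: go(*map(float,sys.argv[1:4]))
E
python3 -m crank '{"linear":[[0,0,0],[0,0,0],[0,0,0],[0,0,0],[0,0,0],[0,0,0],[0,0,0],[0,0,0],[0,0,0],[0,0,0],[0,0,0],[0,0,0],[0,0,0]],"angular":[[0,0,0.258],[0,0,0.258],[0,0,0.258],[0,0,0.258],[0,0,0.258],[0,0,0.258],[0,0,0.258],[0,0,0.258],[0,0,0.258],[0,0,0.258],[0,0,0.258],[0,0,0.258],[0,0,0.258]],"gripper":[1,1,1,1,1,1,1,1,1,1,1,1,1]}'
python3 go.py
python3 - <<'E'
from h import *
for i in range(1,7): look([f"loaf{i}_center"],"scene") if 0 else None
bot.grab_frame("top")
Rm=Ro.from_euler('z',-.062).as_matrix()
for i in range(1,7):
    r=bot.regions_of(f"loaf{i}_center","top")
    if r:
        q=np.argwhere(r[0]["pixels"]).mean(0)[::-1]; p=P("top",q,.06); print(i,round(r[0]["score"],2),p[:2].round(3),(Rm.T@(p-[.4978,-.3,0]))[:2].round(3))
E
python3 go.py .4491 -.2128 .36
```

```text
clock: 13.6
tool_pos: [0.4324, 0.001, 0.4039]
tcp_rot: [-0.0, 1.0, -0.024, -0.001]
force: [-0.3, -0.1, 0.1]
width: 0.0853
gripper_force: 0.0
0 [ 0.4491 -0.2128  0.    ] rack [0.4373 0.3807 0.    ]
1 [ 0.5569 -0.2195  0.    ] rack [0.5451 0.374  0.    ]
2 [ 0.4439 -0.2967  0.    ] rack [0.4321 0.2968 0.    ]
3 [ 0.5517 -0.3033  0.    ] rack [0.5399 0.2902 0.    ]
4 [ 0.4387 -0.3805  0.    ] rack [0.4269 0.213  0.    ]
5 [ 0.5465 -0.3872  0.    ] rack [0.5347 0.2063 0.    ]
2 0.82 [ 0.449 -0.209] [-0.054  0.087]
3 0.65 [ 0.547 -0.301] [0.05  0.002]
4 0.92 [ 0.444 -0.293] [-0.054  0.004]
5 0.86 [ 0.547 -0.383] [ 0.054 -0.08 ]
6 0.97 [ 0.439 -0.376] [-0.054 -0.079]
share [0.055 0.425 0.089] yaw -0.0501
```

```bash
python3 -m crank '{"linear":[[0.055,0.425,0.089],[0.055,0.425,0.089],[0.055,0.425,0.089],[0.055,0.425,0.089],[0.055,0.425,0.089],[0.055,0.425,0.089],[0.055,0.425,0.15],[0.055,0.425,0.23],[0.055,0.425,0.31],[0.055,0.425,0.36],[0.055,0.425,0.389],[0.055,0.425,0.389],[0.055,0.425,0.389]],"angular":[[0,0,0],[0,0,0],[0,0,0],[0,0,0],[0,0,0],[0,0,0],[0,0,0],[0,0,0],[0,0,0],[0,0,0],[0,0,0],[0,0,0],[0,0,0]],"gripper":[0.6,0.6,0.6,0.6,0.6,0.6,0.6,0.6,0.6,0.6,0.6,0.6,0.6]}' 50
```

```text
clock: 15.25
tool_pos: [0.4495, -0.212, 0.2107]
tcp_rot: [-0.0, 1.0, -0.025, 0.0]
force: [-0.2, 0.0, -0.4]
width: 0.0683
gripper_force: 0.0
```

Run:
```python
from h import *
f=bot.grab_frame("scene")[170:320,110:310]
cv2.imwrite("pics/loaf0.png",cv2.resize(f,(800,600),interpolation=2))
```

```text
(no output)
```

View pics/loaf0.png

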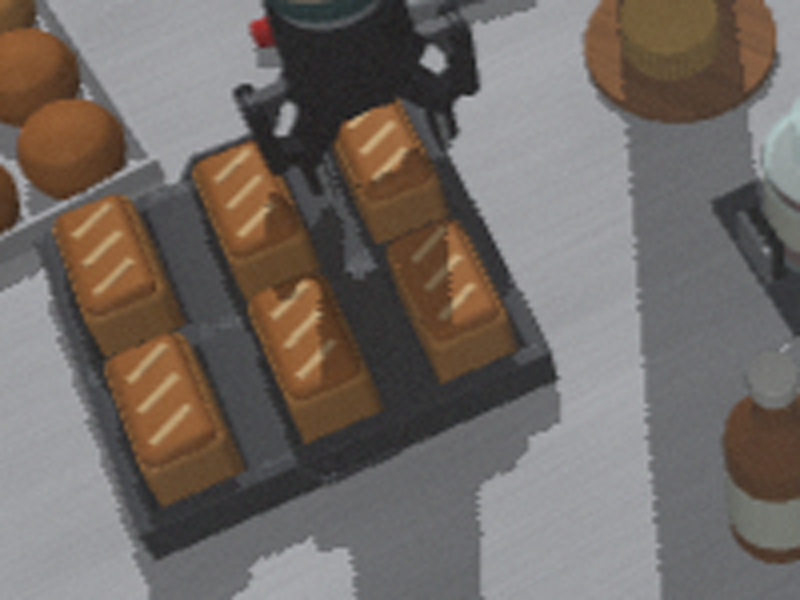

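The fingers stand either side of the first loaf, at crop (385,165). Close and lift.

```bash
python3 -m crank '{"linear":[[0,0,0],[0,0,0],[0,0,0],[0,0,0],[0,0,0],[0,0,-0.02],[0,0,-0.06],[0,0,-0.12],[0,0,-0.18],[0,0,-0.24],[0,0,-0.3],[0,0,-0.32],[0,0,-0.32]],"angular":[[0,0,0],[0,0,0],[0,0,0],[0,0,0],[0,0,0],[0,0,0],[0,0,0],[0,0,0],[0,0,0],[0,0,0],[0,0,0],[0,0,0],[0,0,0]],"gripper":[-1,-1,-1,-1,-1,-1,-1,-1,-1,-1,-1,-1,-1]}' 50; python3 go.py .4373 .3807 .37
```

```text
clock: 16.6
tool_pos: [0.4493, -0.2127, 0.3718]
tcp_rot: [0.001, 1.0, -0.025, 0.002]
force: [0.7, 0.8, -1.6]
width: 0.0471
gripper_force: 51.9
share [-8.400e-02 -1.184e+00  1.000e-03] yaw -0.0507
```

```bash
python3 -m crank '{"linear":[[-0.002,-0.03,0],[-0.007,-0.1,0],[-0.012,-0.17,0],[-0.017,-0.24,0],[-0.022,-0.31,0],[-0.027,-0.38,0],[-0.032,-0.45,0],[-0.037,-0.52,0],[-0.042,-0.592,0]],"angular":[[0,0,0],[0,0,0],[0,0,0],[0,0,0],[0,0,0],[0,0,0],[0,0,0],[0,0,0],[0,0,0]],"gripper":[-1,-1,-1,-1,-1,-1,-1,-1,-1]}'; python3 -m crank '{"linear":[[-0.005,-0.07,0],[-0.01,-0.14,0],[-0.015,-0.21,0],[-0.02,-0.28,0],[-0.025,-0.35,0],[-0.03,-0.42,0],[-0.035,-0.49,0],[-0.039,-0.55,0],[-0.041,-0.592,0],[-0.041,-0.592,0.06],[-0.041,-0.592,0.12],[-0.041,-0.592,0.18],[-0.041,-0.592,0.23],[-0.041,-0.592,0.25],[-0.041,-0.592,0.26],[-0.041,-0.592,0.264],[-0.041,-0.592,0.266],[-0.041,-0.592,0.266]],"angular":[[0,0,0],[0,0,0],[0,0,0],[0,0,0],[0,0,0],[0,0,0],[0,0,0],[0,0,0],[0,0,0],[0,0,0],[0,0,0],[0,0,0],[0,0,0],[0,0,0],[0,0,0],[0,0,0],[0,0,0],[0,0,0]],"gripper":[-1,-1,-1,-1,-1,-1,-1,-1,-1,-1,-1,-1,-1,-1,-1,-1,-1,-1]}'
python3 - <<'E'
from h import *
f=bot.grab_frame("scene")[60:210,290:490]
cv2.imwrite("pics/rack0.png",cv2.resize(f,(800,600),interpolation=2))
E
```

```text
clock: 17.5
tool_pos: [0.4416, 0.0861, 0.3681]
tcp_rot: [-0.0, 1.0, -0.025, -0.002]
force: [0.4, -0.0, -2.7]
width: 0.0474
gripper_force: 51.9
clock: 19.3
tool_pos: [0.4381, 0.381, 0.238]
tcp_rot: [-0.001, 1.0, -0.025, 0.001]
force: [0.2, 0.5, -1.4]
width: 0.0468
gripper_force: 52.0
```

View pics/rack0.png

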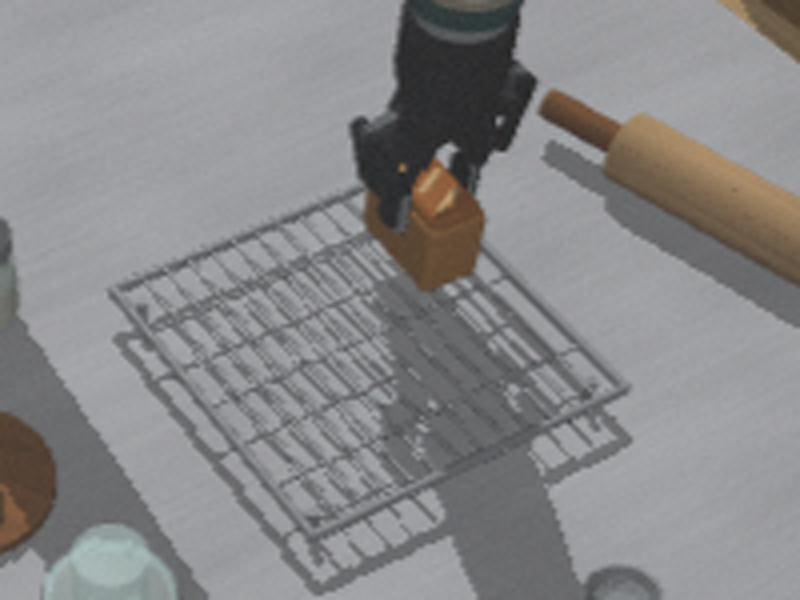

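The first loaf is at the rack's far-left corner, crop (430,230), inside the rim and slightly above the top. I lower it a touch and release.

```bash
python3 -m crank '{"linear":[[0,0,0.003],[0,0,0.005],[0,0,0.005],[0,0,0.005],[0,0,0.005],[0,0,0.005],[0,0,-0.03],[0,0,-0.1],[0,0,-0.18],[0,0,-0.26],[0,0,-0.26]],"angular":[[0,0,0],[0,0,0],[0,0,0],[0,0,0],[0,0,0],[0,0,0],[0,0,0],[0,0,0],[0,0,0],[0,0,0],[0,0,0]],"gripper":[-1,-1,-1,0.4,0.6,0.6,0.6,0.6,0.6,0.6,0.6]}'; python3 go.py .5569 -.2195 .21;python3 go.py .4439 -.2967 .21
```

```text
clock: 20.45
tool_pos: [0.4392, 0.3817, 0.3731]
tcp_rot: [-0.003, 1.0, -0.025, 0.005]
force: [0.3, 0.4, -0.3]
width: 0.0681
gripper_force: 0.0
share [0.293 1.191 0.32 ] yaw -0.0506
share [0.075 1.357 0.317] yaw -0.0506
```

```bash
python3 -m crank '{"linear":[[0.147,0.596,0],[0.147,0.596,0],[0.147,0.596,0],[0.147,0.596,0],[0.147,0.596,0],[0.147,0.596,0],[0.147,0.596,0],[0.147,0.596,0],[0.147,0.596,0]],"angular":[[0,0,0],[0,0,0],[0,0,0],[0,0,0],[0,0,0],[0,0,0],[0,0,0],[0,0,0],[0,0,0]],"gripper":[0.6,0.6,0.6,0.6,0.6,0.6,0.6,0.6,0.6]}'; python3 go.py .5569 -.2195 .21
python3 - <<'E'
from h import *
bot.grab_frame("scene"); bot.grab_frame("top")
Rm=Ro.from_euler('z',-.062).as_matrix()
for cam in("scene","top"):
  for i in range(1,7):
    for r in bot.regions_of(f"loaf{i}_center",cam)[:1]:
        q=np.argwhere(r["pixels"]).mean(0)[::-1]; p=P(cam,q,.05);p2=P(cam,q,.075); print(cam,i,round(r["score"],2),"m",(Rm.T@(p-[.4978,-.3,0]))[:2].round(3),"r",(Rm.T@(p2-[.486,.2935,0]))[:2].round(3))
E
```

```text
clock: 21.35
tool_pos: [0.4958, 0.08, 0.3666]
tcp_rot: [-0.0, 1.0, -0.025, -0.001]
force: [0.5, 0.3, -0.1]
width: 0.0677
gripper_force: 0.0
share [0.153 0.592 0.312] yaw -0.0508
scene 1 0.9 m [0.061 0.081] r [ 0.126 -0.513]
scene 2 0.55 m [-0.111  0.683] r [-0.042  0.073]
scene 3 0.59 m [ 0.059 -0.002] r [ 0.124 -0.593]
scene 4 0.74 m [-0.049 -0.   ] r [ 0.018 -0.592]
scene 5 0.73 m [ 0.059 -0.085] r [ 0.123 -0.674]
scene 6 0.93 m [-0.051 -0.085] r [ 0.017 -0.675]
top 1 0.8 m [0.054 0.084] r [ 0.1   -0.503]
top 2 0.76 m [-0.101  0.676] r [-0.053  0.077]
top 3 0.68 m [0.051 0.001] r [ 0.096 -0.585]
top 4 0.64 m [-0.054  0.002] r [-0.006 -0.584]
top 5 0.74 m [-0.081  0.654] r [-0.033  0.055]
top 6 0.85 m [-0.054 -0.082] r [-0.007 -0.666]
```

```bash
python3 -m crank '{"linear":[[0.151,0.594,0],[0.151,0.594,0],[0.151,0.594,0],[0.151,0.594,0],[0.151,0.594,0],[0.151,0.594,0],[0.151,0.594,0],[0.151,0.594,0],[0.151,0.594,0.08],[0.151,0.594,0.16],[0.151,0.594,0.24],[0.151,0.594,0.29],[0.151,0.594,0.313],[0.151,0.594,0.313],[0.151,0.594,0.313]],"angular":[[0,0,0],[0,0,0],[0,0,0],[0,0,0],[0,0,0],[0,0,0],[0,0,0],[0,0,0],[0,0,0],[0,0,0],[0,0,0],[0,0,0],[0,0,0],[0,0,0],[0,0,0]],"gripper":[0.6,0.6,0.6,0.6,0.6,0.6,0.6,0.6,0.6,0.6,0.6,0.6,0.6,0.6,0.6]}'
```

```text
clock: 23.55
tool_pos: [0.557, -0.2206, 0.2119]
tcp_rot: [0.0, 1.0, -0.025, 0.001]
force: [-0.1, -0.7, -0.8]
width: 0.0683
gripper_force: 0.0
```

```bash
python3 -m crank '{"linear":[[0,0,0],[0,0,0],[0,0,0],[0,0,0],[0,0,0],[0,0,-0.02],[0,0,-0.06],[0,0,-0.12],[0,0,-0.18],[0,0,-0.24],[0,0,-0.3],[0,0,-0.32],[0,0,-0.32]],"angular":[[0,0,0],[0,0,0],[0,0,0],[0,0,0],[0,0,0],[0,0,0],[0,0,0],[0,0,0],[0,0,0],[0,0,0],[0,0,0],[0,0,0],[0,0,0]],"gripper":[-1,-1,-1,-1,-1,-1,-1,-1,-1,-1,-1,-1,-1]}' 50
python3 -m crank '{"linear":[[-0.002,-0.03,0],[-0.007,-0.1,0],[-0.012,-0.17,0],[-0.017,-0.24,0],[-0.022,-0.31,0],[-0.027,-0.38,0],[-0.032,-0.45,0],[-0.037,-0.52,0],[-0.042,-0.592,0]],"angular":[[0,0,0],[0,0,0],[0,0,0],[0,0,0],[0,0,0],[0,0,0],[0,0,0],[0,0,0],[0,0,0]],"gripper":[-1,-1,-1,-1,-1,-1,-1,-1,-1]}'; python3 go.py .5451 .374 .237
```

```text
clock: 24.85
tool_pos: [0.5565, -0.2212, 0.3725]
tcp_rot: [0.001, 1.0, -0.025, 0.002]
force: [0.0, 0.7, -0.8]
width: 0.0473
gripper_force: 52.9
clock: 25.75
tool_pos: [0.5491, 0.0778, 0.3683]
tcp_rot: [-0.0, 1.0, -0.025, -0.002]
force: [1.6, 0.6, -2.0]
width: 0.0471
gripper_force: 52.9
share [-0.036 -0.591  0.263] yaw -0.0504
```

```bash
python3 -m crank '{"linear":[[-0.005,-0.07,0],[-0.01,-0.14,0],[-0.015,-0.21,0],[-0.02,-0.28,0],[-0.025,-0.35,0],[-0.03,-0.42,0],[-0.035,-0.49,0],[-0.038,-0.55,0],[-0.038,-0.591,0],[-0.038,-0.591,0.06],[-0.038,-0.591,0.12],[-0.038,-0.591,0.18],[-0.038,-0.591,0.23],[-0.038,-0.591,0.25],[-0.038,-0.591,0.26],[-0.038,-0.591,0.264],[-0.038,-0.591,0.266],[-0.038,-0.591,0.266]],"angular":[[0,0,0],[0,0,0],[0,0,0],[0,0,0],[0,0,0],[0,0,0],[0,0,0],[0,0,0],[0,0,0],[0,0,0],[0,0,0],[0,0,0],[0,0,0],[0,0,0],[0,0,0],[0,0,0],[0,0,0],[0,0,0]],"gripper":[-1,-1,-1,-1,-1,-1,-1,-1,-1,-1,-1,-1,-1,-1,-1,-1,-1,-1]}'; python3 go.py .5451 .374 .236
```

```text
clock: 27.55
tool_pos: [0.5466, 0.3718, 0.2389]
tcp_rot: [-0.0, 1.0, -0.025, 0.001]
force: [-1.6, -0.9, 1.8]
width: 0.0472
gripper_force: 53.2
share [-0.003 -0.004  0.006] yaw -0.0507
```

```bash
python3 -m crank '{"linear":[[0,0,0.002],[0,0,0.003],[0,0,0.003],[0,0,0.003],[0,0,0.003],[0,0,0.003],[0,0,-0.03],[0,0,-0.1],[0,0,-0.18],[0,0,-0.26],[0,0,-0.26]],"angular":[[0,0,0],[0,0,0],[0,0,0],[0,0,0],[0,0,0],[0,0,0],[0,0,0],[0,0,0],[0,0,0],[0,0,0],[0,0,0]],"gripper":[-1,-1,-1,0.4,0.6,0.6,0.6,0.6,0.6,0.6,0.6]}'
python3 -m crank '{"linear":[[-0.07,0.666,0],[-0.07,0.666,0],[-0.07,0.666,0],[-0.07,0.666,0],[-0.07,0.666,0],[-0.07,0.666,0],[-0.07,0.666,0],[-0.07,0.666,0],[-0.07,0.666,0],[-0.07,0.666,0]],"angular":[[0,0,0],[0,0,0],[0,0,0],[0,0,0],[0,0,0],[0,0,0],[0,0,0],[0,0,0],[0,0,0],[0,0,0]],"gripper":[0.6,0.6,0.6,0.6,0.6,0.6,0.6,0.6,0.6,0.6]}'; python3 go.py .4439 -.2967 .21
cat > chk.py <<'E'
from h import *
Rm=Ro.from_euler('z',-.062).as_matrix()
for cam in("scene","top"):
  bot.grab_frame(cam)
  for i in range(1,7):
    for r in bot.regions_of(f"loaf{i}_center",cam)[:1]:
        q=np.argwhere(r["pixels"]).mean(0)[::-1]
        m=(Rm.T@(P(cam,q,.05)-[.4978,-.3,0]))[:2].round(3); k=(Rm.T@(P(cam,q,.07)-[.486,.2935,0]))[:2].round(3)
        print(cam,i,round(r["score"],2),*(("mould",m) if abs(m[1])<.25 else ("rack",k)))
E
python3 chk.py
```

```text
clock: 28.65
tool_pos: [0.5479, 0.3725, 0.3744]
tcp_rot: [-0.003, 1.0, -0.025, 0.006]
force: [-0.3, 0.5, 0.5]
width: 0.0684
gripper_force: 0.0
clock: 29.65
tool_pos: [0.4948, 0.0416, 0.3674]
tcp_rot: [-0.0, 1.0, -0.025, -0.0]
force: [0.2, -0.9, -0.5]
width: 0.0684
gripper_force: 0.0
share [-0.068  0.681  0.314] yaw -0.0502
scene 1 0.86 rack [0.064 0.074]
scene 2 0.87 rack [-0.047  0.075]
scene 3 0.79 mould [ 0.059 -0.001]
scene 4 0.7 mould [-0.049 -0.001]
scene 5 0.77 mould [ 0.06  -0.085]
scene 6 0.55 mould [-0.049 -0.086]
top 1 0.92 rack [0.057 0.078]
top 2 0.81 rack [-0.054  0.08 ]
top 3 0.62 mould [0.052 0.001]
top 4 0.58 mould [-0.054  0.002]
top 5 0.65 mould [ 0.052 -0.082]
top 6 0.9 mould [-0.054 -0.083]
```

```bash
python3 -m crank '{"linear":[[-0.068,0.678,0],[-0.068,0.678,0],[-0.068,0.678,0],[-0.068,0.678,0],[-0.068,0.678,0],[-0.068,0.678,0],[-0.068,0.678,0],[-0.068,0.678,0],[-0.068,0.678,0],[-0.068,0.678,0.08],[-0.068,0.678,0.16],[-0.068,0.678,0.24],[-0.068,0.678,0.29],[-0.068,0.678,0.314],[-0.068,0.678,0.314],[-0.068,0.678,0.314]],"angular":[[0,0,0],[0,0,0],[0,0,0],[0,0,0],[0,0,0],[0,0,0],[0,0,0],[0,0,0],[0,0,0],[0,0,0],[0,0,0],[0,0,0],[0,0,0],[0,0,0],[0,0,0],[0,0,0]],"gripper":[0.6,0.6,0.6,0.6,0.6,0.6,0.6,0.6,0.6,0.6,0.6,0.6,0.6,0.6,0.6,0.6]}'
python3 -m crank '{"linear":[[0,0,0],[0,0,0],[0,0,0],[0,0,0],[0,0,0],[0,0,-0.02],[0,0,-0.06],[0,0,-0.12],[0,0,-0.18],[0,0,-0.24],[0,0,-0.3],[0,0,-0.32],[0,0,-0.32]],"angular":[[0,0,0],[0,0,0],[0,0,0],[0,0,0],[0,0,0],[0,0,0],[0,0,0],[0,0,0],[0,0,0],[0,0,0],[0,0,0],[0,0,0],[0,0,0]],"gripper":[-1,-1,-1,-1,-1,-1,-1,-1,-1,-1,-1,-1,-1]}' 50
python3 -m crank '{"linear":[[-0.002,-0.03,0],[-0.007,-0.1,0],[-0.012,-0.17,0],[-0.017,-0.24,0],[-0.022,-0.31,0],[-0.027,-0.38,0],[-0.032,-0.45,0],[-0.037,-0.52,0],[-0.042,-0.592,0]],"angular":[[0,0,0],[0,0,0],[0,0,0],[0,0,0],[0,0,0],[0,0,0],[0,0,0],[0,0,0],[0,0,0]],"gripper":[-1,-1,-1,-1,-1,-1,-1,-1,-1]}'; python3 go.py .4321 .2968 .237
```

```text
clock: 31.95
tool_pos: [0.4442, -0.2958, 0.2117]
tcp_rot: [0.001, 1.0, -0.025, 0.001]
force: [0.3, -0.4, 0.0]
width: 0.0682
gripper_force: 0.0
clock: 33.25
tool_pos: [0.4436, -0.2961, 0.3723]
tcp_rot: [0.001, 1.0, -0.025, 0.001]
force: [-0.3, 0.7, -0.9]
width: 0.047
gripper_force: 52.7
clock: 34.15
tool_pos: [0.4359, 0.0029, 0.3687]
tcp_rot: [-0.001, 1.0, -0.025, -0.002]
force: [0.7, 0.0, -0.8]
width: 0.047
gripper_force: 52.7
share [-0.036 -0.586  0.264] yaw -0.0507
```

```bash
python3 -m crank '{"linear":[[-0.005,-0.07,0],[-0.01,-0.14,0],[-0.015,-0.21,0],[-0.02,-0.28,0],[-0.025,-0.35,0],[-0.03,-0.42,0],[-0.035,-0.49,0],[-0.038,-0.55,0],[-0.038,-0.588,0],[-0.038,-0.588,0.06],[-0.038,-0.588,0.12],[-0.038,-0.588,0.18],[-0.038,-0.588,0.23],[-0.038,-0.588,0.25],[-0.038,-0.588,0.26],[-0.038,-0.588,0.264],[-0.038,-0.588,0.266],[-0.038,-0.588,0.266]],"angular":[[0,0,0],[0,0,0],[0,0,0],[0,0,0],[0,0,0],[0,0,0],[0,0,0],[0,0,0],[0,0,0],[0,0,0],[0,0,0],[0,0,0],[0,0,0],[0,0,0],[0,0,0],[0,0,0],[0,0,0],[0,0,0]],"gripper":[-1,-1,-1,-1,-1,-1,-1,-1,-1,-1,-1,-1,-1,-1,-1,-1,-1,-1]}'
```

```text
clock: 35.95
tool_pos: [0.4329, 0.2954, 0.2387]
tcp_rot: [-0.0, 1.0, -0.025, 0.0]
force: [1.1, -0.7, -1.2]
width: 0.047
gripper_force: 52.7
```

```bash
python3 -m crank '{"linear":[[0,0,0.003],[0,0,0.004],[0,0,0.004],[0,0,0.004],[0,0,0.004],[0,0,0.004],[0,0,-0.03],[0,0,-0.1],[0,0,-0.18],[0,0,-0.26],[0,0,-0.26]],"angular":[[0,0,0],[0,0,0],[0,0,0],[0,0,0],[0,0,0],[0,0,0],[0,0,0],[0,0,0],[0,0,0],[0,0,0],[0,0,0]],"gripper":[-1,-1,-1,0.4,0.6,0.6,0.6,0.6,0.6,0.6,0.6]}'
python3 -m crank '{"linear":[[0.15,0.594,0],[0.15,0.594,0],[0.15,0.594,0],[0.15,0.594,0],[0.15,0.594,0],[0.15,0.594,0],[0.15,0.594,0],[0.15,0.594,0],[0.15,0.594,0],[0.15,0.594,0]],"angular":[[0,0,0],[0,0,0],[0,0,0],[0,0,0],[0,0,0],[0,0,0],[0,0,0],[0,0,0],[0,0,0],[0,0,0]],"gripper":[0.6,0.6,0.6,0.6,0.6,0.6,0.6,0.6,0.6,0.6]}'; python3 chk.py; python3 go.py .5517 -.3033 .21
```

```text
clock: 37.05
tool_pos: [0.4351, 0.2962, 0.3732]
tcp_rot: [-0.003, 1.0, -0.025, 0.005]
force: [0.1, -0.7, 0.7]
width: 0.0678
gripper_force: 0.0
clock: 38.05
tool_pos: [0.4929, -0.0037, 0.3673]
tcp_rot: [-0.0, 1.0, -0.024, -0.0]
force: [0.1, -0.4, -0.0]
width: 0.0684
gripper_force: 0.0
scene 1 0.85 rack [0.063 0.073]
scene 2 0.94 rack [-0.095  0.091]
scene 3 0.71 mould [0.245 0.199]
scene 4 0.68 rack [-0.045 -0.008]
scene 5 0.94 mould [ 0.057 -0.085]
scene 6 0.93 mould [-0.05  -0.085]
top 1 0.81 rack [0.055 0.077]
top 2 0.79 rack [-0.1    0.096]
top 3 0.86 mould [ 0.052 -0.   ]
top 4 0.56 rack [-0.051 -0.004]
top 5 0.58 mould [ 0.052 -0.082]
top 6 0.9 mould [-0.056 -0.081]
share [0.147 0.59  0.315] yaw -0.0508
```

Loaf 2 on the rack got knocked to (−0.10, 0.094), so it overhangs. I'll mend that after the other loaves. Loaf 3 next.

```bash
python3 -m crank '{"linear":[[0.147,0.59,0],[0.147,0.59,0],[0.147,0.59,0],[0.147,0.59,0],[0.147,0.59,0],[0.147,0.59,0],[0.147,0.59,0],[0.147,0.59,0],[0.147,0.59,0.08],[0.147,0.59,0.16],[0.147,0.59,0.24],[0.147,0.59,0.29],[0.147,0.59,0.314],[0.147,0.59,0.314],[0.147,0.59,0.314]],"angular":[[0,0,0],[0,0,0],[0,0,0],[0,0,0],[0,0,0],[0,0,0],[0,0,0],[0,0,0],[0,0,0],[0,0,0],[0,0,0],[0,0,0],[0,0,0],[0,0,0],[0,0,0]],"gripper":[0.6,0.6,0.6,0.6,0.6,0.6,0.6,0.6,0.6,0.6,0.6,0.6,0.6,0.6,0.6]}'
python3 -m crank '{"linear":[[0,0,0],[0,0,0],[0,0,0],[0,0,0],[0,0,0],[0,0,-0.02],[0,0,-0.06],[0,0,-0.12],[0,0,-0.18],[0,0,-0.24],[0,0,-0.3],[0,0,-0.32],[0,0,-0.32]],"angular":[[0,0,0],[0,0,0],[0,0,0],[0,0,0],[0,0,0],[0,0,0],[0,0,0],[0,0,0],[0,0,0],[0,0,0],[0,0,0],[0,0,0],[0,0,0]],"gripper":[-1,-1,-1,-1,-1,-1,-1,-1,-1,-1,-1,-1,-1]}' 50
python3 -m crank '{"linear":[[-0.002,-0.03,0],[-0.007,-0.1,0],[-0.012,-0.17,0],[-0.017,-0.24,0],[-0.022,-0.31,0],[-0.027,-0.38,0],[-0.032,-0.45,0],[-0.037,-0.52,0],[-0.042,-0.592,0]],"angular":[[0,0,0],[0,0,0],[0,0,0],[0,0,0],[0,0,0],[0,0,0],[0,0,0],[0,0,0],[0,0,0]],"gripper":[-1,-1,-1,-1,-1,-1,-1,-1,-1]}'; python3 go.py .5399 .2902 .237
```

```text
clock: 40.25
tool_pos: [0.5524, -0.3031, 0.212]
tcp_rot: [0.001, 1.0, -0.025, 0.001]
force: [0.5, -0.6, -0.1]
width: 0.068
gripper_force: 0.0
clock: 41.55
tool_pos: [0.5518, -0.3036, 0.3725]
tcp_rot: [0.001, 1.0, -0.025, 0.001]
force: [0.2, -0.3, -1.3]
width: 0.0473
gripper_force: 53.3
clock: 42.45
tool_pos: [0.5444, -0.0044, 0.3684]
tcp_rot: [-0.001, 1.0, -0.025, -0.002]
force: [0.4, 0.0, -1.4]
width: 0.0471
gripper_force: 53.3
share [-0.037 -0.588  0.263] yaw -0.0505
```

```bash
python3 -m crank '{"linear":[[-0.005,-0.07,0],[-0.01,-0.14,0],[-0.015,-0.21,0],[-0.02,-0.28,0],[-0.025,-0.35,0],[-0.03,-0.42,0],[-0.035,-0.49,0],[-0.038,-0.55,0],[-0.038,-0.589,0],[-0.038,-0.589,0.06],[-0.038,-0.589,0.12],[-0.038,-0.589,0.18],[-0.038,-0.589,0.23],[-0.038,-0.589,0.25],[-0.038,-0.589,0.26],[-0.038,-0.589,0.264],[-0.038,-0.589,0.266],[-0.038,-0.589,0.266]],"angular":[[0,0,0],[0,0,0],[0,0,0],[0,0,0],[0,0,0],[0,0,0],[0,0,0],[0,0,0],[0,0,0],[0,0,0],[0,0,0],[0,0,0],[0,0,0],[0,0,0],[0,0,0],[0,0,0],[0,0,0],[0,0,0]],"gripper":[-1,-1,-1,-1,-1,-1,-1,-1,-1,-1,-1,-1,-1,-1,-1,-1,-1,-1]}'
```

```text
clock: 44.25
tool_pos: [0.5418, 0.2884, 0.239]
tcp_rot: [-0.0, 1.0, -0.025, 0.001]
force: [-2.9, -0.3, 4.0]
width: 0.0469
gripper_force: 53.7
```

```bash
python3 -m crank '{"linear":[[0,0,0.001],[0,0,0.002],[0,0,0.002],[0,0,0.002],[0,0,0.002],[0,0,0.002],[0,0,-0.03],[0,0,-0.1],[0,0,-0.18],[0,0,-0.26],[0,0,-0.26]],"angular":[[0,0,0],[0,0,0],[0,0,0],[0,0,0],[0,0,0],[0,0,0],[0,0,0],[0,0,0],[0,0,0],[0,0,0],[0,0,0]],"gripper":[-1,-1,-1,0.4,0.6,0.6,0.6,0.6,0.6,0.6,0.6]}'
python3 -m crank '{"linear":[[-0.068,0.675,0],[-0.068,0.675,0],[-0.068,0.675,0],[-0.068,0.675,0],[-0.068,0.675,0],[-0.068,0.675,0],[-0.068,0.675,0],[-0.068,0.675,0],[-0.068,0.675,0],[-0.068,0.675,0],[-0.068,0.675,0]],"angular":[[0,0,0],[0,0,0],[0,0,0],[0,0,0],[0,0,0],[0,0,0],[0,0,0],[0,0,0],[0,0,0],[0,0,0],[0,0,0]],"gripper":[0.6,0.6,0.6,0.6,0.6,0.6,0.6,0.6,0.6,0.6,0.6]}'; python3 chk.py; python3 go.py .4387 -.3805 .21
python3 - <<'E'
from h import *
f=bot.grab_frame("scene")[60:210,290:490]
cv2.imwrite("pics/rack3.png",cv2.resize(f,(800,600),interpolation=2))
E
```

```text
clock: 45.35
tool_pos: [0.5434, 0.289, 0.374]
tcp_rot: [-0.003, 1.0, -0.025, 0.006]
force: [0.1, -0.1, -0.3]
width: 0.0687
gripper_force: 0.0
clock: 46.45
tool_pos: [0.4908, -0.0458, 0.3674]
tcp_rot: [-0.0, 1.0, -0.024, -0.0]
force: [0.5, -0.8, -0.2]
width: 0.0683
gripper_force: 0.0
scene 1 0.76 rack [0.064 0.072]
scene 2 0.78 rack [-0.094  0.091]
scene 3 0.66 rack [ 0.061 -0.009]
scene 4 0.7 rack [-0.048 -0.01 ]
scene 5 0.84 mould [ 0.059 -0.085]
scene 6 0.82 mould [-0.05  -0.084]
top 1 0.79 rack [0.057 0.077]
top 2 0.61 rack [-0.102  0.096]
top 3 0.6 rack [ 0.053 -0.005]
top 4 0.78 rack [-0.051 -0.005]
top 5 0.88 mould [ 0.052 -0.082]
top 6 0.67 rack [ 0.275 -0.178]
share [-0.07   0.671  0.315] yaw -0.0508
```

View pics/rack3.png

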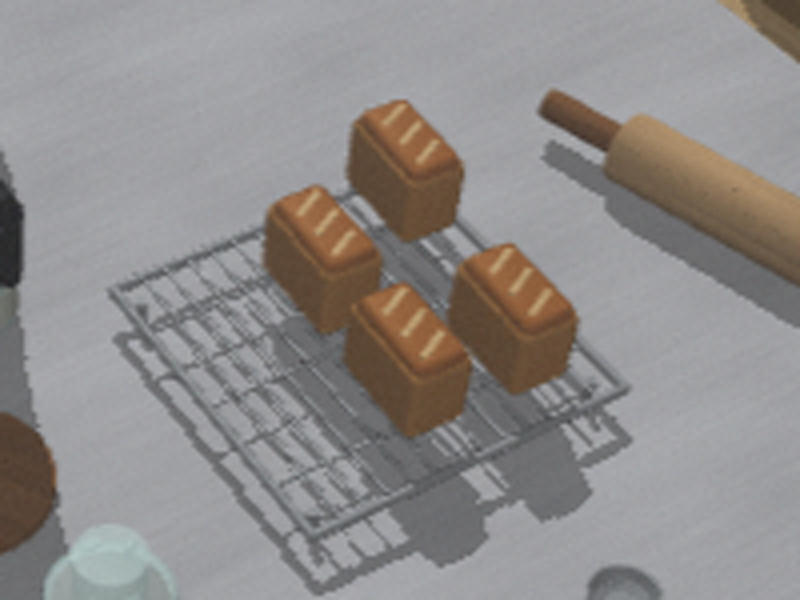

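Four loaves stand upright on the rack. The back one at crop (405,170) overhangs the back edge and stays on the list to mend. Loaf 4 now.

```bash
python3 -m crank '{"linear":[[-0.07,0.671,0],[-0.07,0.671,0],[-0.07,0.671,0],[-0.07,0.671,0],[-0.07,0.671,0],[-0.07,0.671,0],[-0.07,0.671,0],[-0.07,0.671,0],[-0.07,0.671,0],[-0.07,0.671,0.08],[-0.07,0.671,0.16],[-0.07,0.671,0.24],[-0.07,0.671,0.29],[-0.07,0.671,0.314],[-0.07,0.671,0.314],[-0.07,0.671,0.314]],"angular":[[0,0,0],[0,0,0],[0,0,0],[0,0,0],[0,0,0],[0,0,0],[0,0,0],[0,0,0],[0,0,0],[0,0,0],[0,0,0],[0,0,0],[0,0,0],[0,0,0],[0,0,0],[0,0,0]],"gripper":[0.6,0.6,0.6,0.6,0.6,0.6,0.6,0.6,0.6,0.6,0.6,0.6,0.6,0.6,0.6,0.6]}'
python3 -m crank '{"linear":[[0,0,0],[0,0,0],[0,0,0],[0,0,0],[0,0,0],[0,0,-0.02],[0,0,-0.06],[0,0,-0.12],[0,0,-0.18],[0,0,-0.24],[0,0,-0.3],[0,0,-0.32],[0,0,-0.32]],"angular":[[0,0,0],[0,0,0],[0,0,0],[0,0,0],[0,0,0],[0,0,0],[0,0,0],[0,0,0],[0,0,0],[0,0,0],[0,0,0],[0,0,0],[0,0,0]],"gripper":[-1,-1,-1,-1,-1,-1,-1,-1,-1,-1,-1,-1,-1]}' 50
python3 -m crank '{"linear":[[-0.002,-0.03,0],[-0.007,-0.1,0],[-0.012,-0.17,0],[-0.017,-0.24,0],[-0.022,-0.31,0],[-0.027,-0.38,0],[-0.032,-0.45,0],[-0.037,-0.52,0],[-0.042,-0.592,0]],"angular":[[0,0,0],[0,0,0],[0,0,0],[0,0,0],[0,0,0],[0,0,0],[0,0,0],[0,0,0],[0,0,0]],"gripper":[-1,-1,-1,-1,-1,-1,-1,-1,-1]}'; python3 go.py .4269 .213 .237
```

```text
clock: 48.8
tool_pos: [0.4394, -0.3802, 0.2119]
tcp_rot: [0.001, 1.0, -0.025, 0.001]
force: [0.9, 0.2, -0.8]
width: 0.0681
gripper_force: 0.0
clock: 50.1
tool_pos: [0.4387, -0.3804, 0.3724]
tcp_rot: [0.001, 1.0, -0.025, 0.001]
force: [-0.9, -0.4, -2.4]
width: 0.047
gripper_force: 52.7
clock: 51.0
tool_pos: [0.4312, -0.0813, 0.3686]
tcp_rot: [-0.001, 1.0, -0.025, -0.002]
force: [0.8, -0.5, -1.8]
width: 0.0474
gripper_force: 52.7
share [-0.037 -0.587  0.264] yaw -0.0508
```

```bash
python3 -m crank '{"linear":[[-0.005,-0.07,0],[-0.01,-0.14,0],[-0.015,-0.21,0],[-0.02,-0.28,0],[-0.025,-0.35,0],[-0.03,-0.42,0],[-0.035,-0.49,0],[-0.038,-0.55,0],[-0.038,-0.577,0],[-0.038,-0.577,0.06],[-0.038,-0.577,0.12],[-0.038,-0.577,0.18],[-0.038,-0.577,0.23],[-0.038,-0.577,0.25],[-0.038,-0.577,0.26],[-0.038,-0.577,0.264],[-0.038,-0.577,0.266],[-0.038,-0.577,0.266]],"angular":[[0,0,0],[0,0,0],[0,0,0],[0,0,0],[0,0,0],[0,0,0],[0,0,0],[0,0,0],[0,0,0],[0,0,0],[0,0,0],[0,0,0],[0,0,0],[0,0,0],[0,0,0],[0,0,0],[0,0,0],[0,0,0]],"gripper":[-1,-1,-1,-1,-1,-1,-1,-1,-1,-1,-1,-1,-1,-1,-1,-1,-1,-1]}'
```

```text
clock: 52.8
tool_pos: [0.4282, 0.2053, 0.2389]
tcp_rot: [-0.0, 1.0, -0.025, 0.0]
force: [0.0, -0.3, -2.2]
width: 0.047
gripper_force: 52.6
```

```bash
python3 -m crank '{"linear":[[0,0,0.003],[0,0,0.004],[0,0,0.004],[0,0,0.004],[0,0,0.004],[0,0,0.004],[0,0,-0.03],[0,0,-0.1],[0,0,-0.18],[0,0,-0.26],[0,0,-0.26]],"angular":[[0,0,0],[0,0,0],[0,0,0],[0,0,0],[0,0,0],[0,0,0],[0,0,0],[0,0,0],[0,0,0],[0,0,0],[0,0,0]],"gripper":[-1,-1,-1,0.3,0.4,0.4,0.4,0.4,0.4,0.4,0.6]}'
python3 -m crank '{"linear":[[0.148,0.586,0],[0.148,0.586,0],[0.148,0.586,0],[0.148,0.586,0],[0.148,0.586,0],[0.148,0.586,0],[0.148,0.586,0],[0.148,0.586,0],[0.148,0.586,0],[0.148,0.586,0]],"angular":[[0,0,0],[0,0,0],[0,0,0],[0,0,0],[0,0,0],[0,0,0],[0,0,0],[0,0,0],[0,0,0],[0,0,0]],"gripper":[0.6,0.6,0.6,0.6,0.6,0.6,0.6,0.6,0.6,0.6]}'; python3 chk.py; python3 go.py .5465 -.3872 .21
```

```text
clock: 53.9
tool_pos: [0.4302, 0.2061, 0.3729]
tcp_rot: [-0.002, 1.0, -0.025, 0.006]
force: [-0.2, 0.2, 0.6]
width: 0.0683
gripper_force: 0.0
clock: 54.9
tool_pos: [0.4871, -0.0894, 0.3674]
tcp_rot: [-0.0, 1.0, -0.024, -0.0]
force: [-0.3, -0.5, -0.3]
width: 0.0682
gripper_force: 0.0
scene 1 0.8 rack [0.063 0.073]
scene 2 0.66 rack [-0.095  0.091]
scene 3 0.8 rack [ 0.06  -0.009]
scene 4 0.87 rack [-0.049 -0.009]
scene 5 0.87 mould [ 0.059 -0.085]
scene 6 0.59 rack [-0.046 -0.099]
top 1 0.94 rack [0.057 0.078]
top 2 0.89 rack [-0.103  0.097]
top 3 0.67 rack [ 0.054 -0.005]
top 4 0.79 rack [-0.053 -0.005]
top 5 0.78 mould [ 0.053 -0.082]
top 6 0.89 rack [-0.052 -0.094]
share [0.148 0.586 0.315] yaw -0.0508
```

```bash
python3 -m crank '{"linear":[[0.148,0.586,0],[0.148,0.586,0],[0.148,0.586,0],[0.148,0.586,0],[0.148,0.586,0],[0.148,0.586,0],[0.148,0.586,0],[0.148,0.586,0],[0.148,0.586,0.08],[0.148,0.586,0.16],[0.148,0.586,0.24],[0.148,0.586,0.29],[0.148,0.586,0.314],[0.148,0.586,0.314],[0.148,0.586,0.314]],"angular":[[0,0,0],[0,0,0],[0,0,0],[0,0,0],[0,0,0],[0,0,0],[0,0,0],[0,0,0],[0,0,0],[0,0,0],[0,0,0],[0,0,0],[0,0,0],[0,0,0],[0,0,0]],"gripper":[0.6,0.6,0.6,0.6,0.6,0.6,0.6,0.6,0.6,0.6,0.6,0.6,0.6,0.6,0.6]}'
python3 -m crank '{"linear":[[0,0,0],[0,0,0],[0,0,0],[0,0,0],[0,0,0],[0,0,-0.02],[0,0,-0.06],[0,0,-0.12],[0,0,-0.18],[0,0,-0.24],[0,0,-0.3],[0,0,-0.32],[0,0,-0.32]],"angular":[[0,0,0],[0,0,0],[0,0,0],[0,0,0],[0,0,0],[0,0,0],[0,0,0],[0,0,0],[0,0,0],[0,0,0],[0,0,0],[0,0,0],[0,0,0]],"gripper":[-1,-1,-1,-1,-1,-1,-1,-1,-1,-1,-1,-1,-1]}' 50
python3 -m crank '{"linear":[[-0.002,-0.03,0],[-0.007,-0.1,0],[-0.012,-0.17,0],[-0.017,-0.24,0],[-0.022,-0.31,0],[-0.027,-0.38,0],[-0.032,-0.45,0],[-0.037,-0.52,0],[-0.042,-0.592,0]],"angular":[[0,0,0],[0,0,0],[0,0,0],[0,0,0],[0,0,0],[0,0,0],[0,0,0],[0,0,0],[0,0,0]],"gripper":[-1,-1,-1,-1,-1,-1,-1,-1,-1]}'; python3 go.py .5347 .2023 .237
```

```text
clock: 57.1
tool_pos: [0.5471, -0.387, 0.2122]
tcp_rot: [0.001, 1.0, -0.025, 0.001]
force: [0.5, 0.0, -0.2]
width: 0.0686
gripper_force: 0.0
clock: 58.4
tool_pos: [0.5466, -0.3874, 0.3726]
tcp_rot: [0.001, 1.0, -0.025, 0.001]
force: [0.6, -0.3, -1.1]
width: 0.0471
gripper_force: 53.4
clock: 59.3
tool_pos: [0.5391, -0.0881, 0.3684]
tcp_rot: [-0.001, 1.0, -0.025, -0.002]
force: [0.3, 0.1, -1.4]
width: 0.0468
gripper_force: 53.4
share [-0.037 -0.579  0.264] yaw -0.0505
```

```bash
python3 -m crank '{"linear":[[-0.005,-0.07,0],[-0.01,-0.14,0],[-0.015,-0.21,0],[-0.02,-0.28,0],[-0.025,-0.35,0],[-0.03,-0.42,0],[-0.035,-0.49,0],[-0.037,-0.55,0],[-0.037,-0.58,0],[-0.037,-0.58,0.06],[-0.037,-0.58,0.12],[-0.037,-0.58,0.18],[-0.037,-0.58,0.23],[-0.037,-0.58,0.25],[-0.037,-0.58,0.26],[-0.037,-0.58,0.264],[-0.037,-0.58,0.266],[-0.037,-0.58,0.266]],"angular":[[0,0,0],[0,0,0],[0,0,0],[0,0,0],[0,0,0],[0,0,0],[0,0,0],[0,0,0],[0,0,0],[0,0,0],[0,0,0],[0,0,0],[0,0,0],[0,0,0],[0,0,0],[0,0,0],[0,0,0],[0,0,0]],"gripper":[-1,-1,-1,-1,-1,-1,-1,-1,-1,-1,-1,-1,-1,-1,-1,-1,-1,-1]}'
```

```text
clock: 61.1
tool_pos: [0.5367, 0.1998, 0.2391]
tcp_rot: [-0.0, 1.0, -0.025, 0.001]
force: [-0.9, 0.3, 0.1]
width: 0.0471
gripper_force: 53.5
```

```bash
python3 -m crank '{"linear":[[0,0,0.002],[0,0,0.003],[0,0,0.003],[0,0,0.003],[0,0,0.003],[0,0,0.003],[0,0,-0.03],[0,0,-0.1],[0,0,-0.18],[0,0,-0.26],[-0.1,-0.13,-0.26],[-0.2,-0.25,-0.26],[-0.316,-0.385,-0.26],[-0.316,-0.385,-0.26],[-0.316,-0.385,-0.26],[-0.316,-0.385,-0.26],[-0.316,-0.385,-0.26]],"angular":[[0,0,0],[0,0,0],[0,0,0],[0,0,0],[0,0,0],[0,0,0],[0,0,0],[0,0,0],[0,0,0],[0,0,0],[0,0,0],[0,0,0],[0,0,0],[0,0,0],[0,0,0],[0,0,0],[0,0,0]],"gripper":[-1,-1,-1,0.3,0.4,0.4,0.4,0.4,0.4,0.4,0.7,0.7,0.7,0.7,0.7,0.7,0.7]}'
python3 go.py .389 .4 .239
python3 - <<'E'
from h import *
for n in("scene","top"):
    f=bot.grab_frame(n)
    f=f[60:210,290:490] if n=="scene" else f[180:300,160:320]
    cv2.imwrite(f"pics/fix_{n}.png",cv2.resize(f,(800,600),interpolation=2))
E
```

```text
clock: 62.8
tool_pos: [0.388, 0.401, 0.3674]
tcp_rot: [0.0, 1.0, -0.024, 0.0]
force: [0.5, 0.3, -0.1]
width: 0.0726
gripper_force: 0.0
share [0.002 0.002 0.257] yaw -0.0476
```

View pics/fix_scene.png

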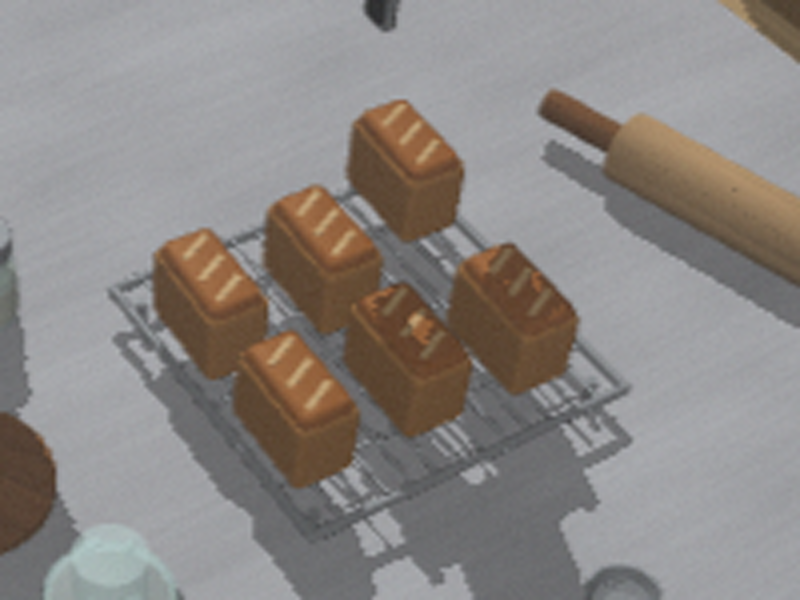

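All six loaves stand upright on the rack; only the back one at crop (405,170) overhangs. I regrip it and shift it inwards.

```bash
python3 -m crank '{"linear":[[0.002,0.002,0.06],[0.002,0.002,0.12],[0.002,0.002,0.18],[0.002,0.002,0.23],[0.002,0.002,0.255],[0.002,0.002,0.255],[0.002,0.002,0.255],[0.002,0.002,0.255],[0.002,0.002,0.255],[0.002,0.002,0.255],[0.002,0.002,0.255]],"angular":[[0,0,0],[0,0,0],[0,0,0],[0,0,0],[0,0,0],[0,0,0],[0,0,0],[0,0,0],[0,0,0],[0,0,0],[0,0,0]],"gripper":[0.7,0.7,0.7,0.7,0.7,0.7,-1,-1,-1,-1,-1]}' 50; python3 go.py .4376 .3845 .239
```

```text
clock: 64.0
tool_pos: [0.3903, 0.3996, 0.2418]
tcp_rot: [-0.001, 1.0, -0.025, 0.002]
force: [0.2, -0.7, 5.5]
width: 0.0471
gripper_force: 52.1
share [0.096 0.025 0.006] yaw -0.0504
```

```bash
python3 -m crank '{"linear":[[0,0,-0.02],[0,0,-0.03],[0.03,0.008,-0.03],[0.06,0.016,-0.03],[0.096,0.025,-0.03],[0.096,0.025,-0.03],[0.096,0.025,-0.015],[0.096,0.025,-0.005],[0.096,0.025,0],[0.096,0.025,0]],"angular":[[0,0,0],[0,0,0],[0,0,0],[0,0,0],[0,0,0],[0,0,0],[0,0,0],[0,0,0],[0,0,0],[0,0,0]],"gripper":[-1,-1,-1,-1,-1,-1,-1,-1,-1,-1]}'
```

```text
clock: 65.0
tool_pos: [0.4362, 0.3839, 0.2418]
tcp_rot: [0.001, 1.0, -0.025, -0.0]
force: [-1.8, -3.7, 12.3]
width: 0.0469
gripper_force: 53.4
```

Standing on the rack. Release, lift high and move clear.

```bash
python3 -m crank '{"linear":[[0,0,-0.002],[0,0,-0.002],[0,0,-0.002],[0,0,-0.002],[0,0,-0.05],[0,0,-0.12],[0,0,-0.2],[0,0,-0.3],[0,0.1,-0.32],[0,0.2,-0.32],[0,0.3,-0.32],[0,0.4,-0.32],[0,0.5,-0.32],[0,0.6,-0.32],[0,0.7,-0.32],[0,0.8,-0.32],[0,0.9,-0.32],[0,0.9,-0.32]],"angular":[[0,0,0],[0,0,0],[0,0,0],[0,0,0],[0,0,0],[0,0,0],[0,0,0],[0,0,0],[0,0,0],[0,0,0],[0,0,0],[0,0,0],[0,0,0],[0,0,0],[0,0,0],[0,0,0],[0,0,0],[0,0,0]],"gripper":[0.3,0.4,0.4,0.4,0.4,0.4,0.4,0.4,0.4,0.4,0.4,0.4,0.4,0.4,0.4,0.4,0.4,0.4]}'
python3 chk.py
python3 - <<'E'
from h import *
a=bot.grab_frame("scene");b=bot.grab_frame("top")
cv2.imwrite("pics/fin.png",np.vstack([cv2.resize(a[80:280,220:480],(390,300),interpolation=2),cv2.resize(b[130:330,170:430],(390,300),interpolation=2)]))
look(["lid_center","coaster_center","measure","syrup"],"scene",.4)
E
```

```text
clock: 66.8
tool_pos: [0.414, -0.0704, 0.4002]
tcp_rot: [0.002, 1.0, -0.029, 0.0]
force: [-0.4, 1.1, -0.7]
width: 0.0597
gripper_force: 0.0
scene 1 0.89 rack [0.062 0.074]
scene 2 0.63 rack [-0.05   0.079]
scene 3 0.61 rack [ 0.06  -0.009]
scene 4 0.97 rack [-0.049 -0.009]
scene 5 0.95 rack [ 0.062 -0.097]
scene 6 0.73 rack [-0.047 -0.098]
top 1 0.95 rack [0.054 0.078]
top 2 0.61 rack [-0.054  0.083]
top 3 0.71 rack [ 0.055 -0.004]
top 4 0.57 rack [-0.053 -0.005]
top 5 0.79 rack [ 0.057 -0.093]
top 6 0.85 rack [-0.05  -0.093]
lid_center scene 0.74 513 c [276.8 176.4] rect [262.3, 167.5, 290.7, 190.1] mar [277. 176.] [24. 24.] 90.0
coaster_center scene 0.84 885 c [281.  183.8] rect [254.7, 162.2, 303.6, 201.4] mar [279.5 181.5] [37. 47.] 90.0
coaster_center scene 0.7 701 c [395.6 112.7] rect [381.3, 97.6, 412.3, 134.1] mar [395.  112.5] [31.8 24.7] 45.0
measure scene 0.68 1493 c [382.9 242.8] rect [365.5, 218.0, 403.4, 265.1] mar [384.5 242.5] [47. 41.] 90.0
syrup scene 0.9 1049 c [303.2 285.5] rect [289.4, 258.4, 317.8, 310.5] mar [303.5 284. ] [52. 25.] 90.0
syrup scene 0.68 760 c [369.8 124.3] rect [354.3, 104.5, 384.2, 140.4] mar [369.  124.5] [33.2 26.2] 45.0
```

View pics/fin.png

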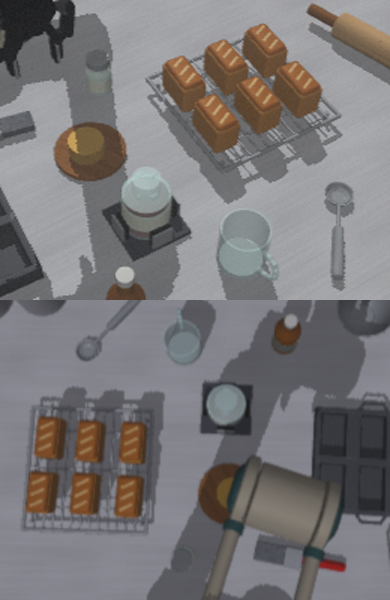

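The final picture shows all six loaves upright within the rack, the lid top up on the coaster, the jar open, the mould empty, and the cup and bottle where they were.

```bash
python3 -c "
from workcell import bot
print(bot.hand_in())"
```

```text
the job is handed in; nothing more can be done
None
```

The job is handed in: the jar is open with its lid top up on the coaster, all six loaves stand upright on the rack (one knocked partly over the edge was moved back), and the measuring cup and syrup bottle were left alone.

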